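# Load the tape dispenser with the roll at the back of the stand

## Robot

A 6-joint arm with a two-finger parallel gripper is mounted at the origin on a cart in front of the work surface, level with it; the furniture and walls round the work are solid. World frame = base frame: x ahead of the robot, y to its left, z up, the work surface at z = 0. Lengths are in mm, angles in rad, forces in N, time in s.
With the tool pointing down it reaches from about 400 to 925 mm from the base axis. Payload 12.5 kg.
Tool frame: the origin (TCP) lies between the finger pads; the fingertips stand 19 mm ahead of it and the grasp point (between the pads) is the TCP (env.nose_length is the distance from the TCP to the fingertips, in mm); z points along the fingers, y is the line along which they close (so a half turn about z gives the same grasp; the last joint's range is limited). The gripper opens to 95 mm and grips with 3 to 60 N. Pads are 20 mm wide; open, the fingers measure 119 mm over their backs; the gripper's body (75 mm by 180 mm) begins 59 mm behind the grasp point.
Start: joints at [1.163, 0.491, 1.559, -0, 1.092, -0.106], TCP at [185.757, 596.774, 233.661] pointing down, gripper open.
Joint ranges: [-3.1, 3.1], [-0.84, 2.19], [0.05, 2.79], [-1.13, 4.28], [0.06, 2.93], [-2.69, 2.69]. Speed limits (rad/s): [2.22, 2.22, 2.79, 3.14, 3.14, 3.14].

## Interface

Orientations are given as [roll, pitch, yaw] about the fixed x, y, z axes, in that order (R = Rz(yaw) Ry(pitch) Rx(roll)).
In Python, from cell import env gives the robot as it stands. The module is installed in compiled form; this text tells all that it offers.
- The arm moves only by the tool drive_tool, never from a script. Its argument "rows" is a list that holds one entry, the list of rows, each a list of 7 numbers: the shift along the tool's x, y, z scaled (see below), then the turn, a rotation vector about the tool's x, y, z scaled (see below), then the opening, from 0 (shut) to 1 (fully open). In form: [[[tx, ty, tz, ax, ay, az, jaw], ...]]. A call has 1 to 5 rows; each row shifts and turns the commanded pose from where the row before left it, along the tool's axes as they then stand; what a row does not reach is not made up. The controller multiplies each number of a shift by 250 mm and each number of a turn by 180 degrees. A row lasts 1/8 s, in which the tool goes at most 62.5 mm and 10.7 degrees, less where a joint would pass 70% of its speed; a pose out of reach is approached as far as the arm can. A call with a number of a shift or a turn outside -1 to 1 is refused whole. A call with a gripper value outside its range is refused whole. The fingers move at their own pace and stop on an object; the grip force is fixed at half the most. Time passes only in rows, so rows that do not move let the fingers close. It gives the time, the measured TCP pose, the force, the opening and the grip force at its end, in the units of the state.
- env.state(): the state, without advancing time (a new reading comes with each control period).
- env.read_camera(name): name is "scene" or "top" or "wrist"; returns a dict with "color" (384x512x3 uint8, blue, green, red), "camera_matrix" (3x3 intrinsics, pixels), "k1" (the pictures are not rectified: a ray, as slopes to the right and down, at radius r is drawn at 1 + k1 r^2 times it, then the intrinsics apply), "pose" (4x4, takes a point from camera to world coordinates). Camera axes: x right, y up, looking along -z (the intrinsics and any distortion apply to the point x, -y, -z); pixel columns grow to the right and rows downward; lengths in mm; the calibration is good to about 2 mm. A picture is of the moment at which its call begins. There is no depth.
- env.job_done(): hands the job in; it is judged then, once.
Trained networks look in a picture, given as the dict that the camera call returned (one of the last four; its "shot" number tells which), for a name from the list of things; names that differ only in an ending like _2 or _b are one class to them, and where a whole thing is asked for, a point or a joint stands for the part that bears it (a point fixed in the world has none). Each returns a list of dicts, best first, with "score" (0 to 1); they miss things now and then, are a little off and sometimes report something else, mostly with a low value. They report only what shows in the picture. A call takes as long as a camera call.
- env.search_frame(name, picture): "at" ([x, y, z] in mm, in the coordinates of the camera as it stood for that picture, good to about 4 mm: the middle of the surface that is visible of it).
- env.place_of(name, picture): "at" ([x, y, z] in mm, in the coordinates of the camera as it stood for that picture, good to about 4 mm: a listed point, or the origin of a listed thing).
The state is a dict: "t": time; "joints": joint angles; "qvel": joint speeds; "tau": joint torques, N m; "eef_pos": TCP position; "tcp_rot": TCP orientation; "ft_force": force on the tool from outside, world axes, zero at the start; "moment": the same for the moment, N m; "opening": opening from 0.0 (shut) to 1.0 (fully open); "grip_force": force on a finger pad.
Only numpy, scipy, OpenCV 4.12 (cv2) and the standard library are available. Lean on these libraries where they do the work, as an engineer would, in place of code of your own. Each camera call takes 0.05 s, during which the arm holds its last target. There are 200 camera calls.

## Task

The tape dispenser is empty and needs the green roll, which hangs at the back of the blue-footed roll stand behind the red and the white one. Park the red and the white roll on the empty yellow-footed stand, drop the green roll into the dispenser so that it stands upright on its two rollers between the cheeks, then hang the red and the white roll back on the blue-footed stand, each in the spot where it hung. Do not knock over or push aside the water bottle or the handheld terminal.

Things in the scene. Friction and masses are not known exactly. Their poses are not given: they have to be found in the camera images.
- roll_green: Green tape roll, the wanted one: rigid ring, 100 mm outside diameter, 64 mm bore (brown core), 20 mm wide, about 0.12 kg. Origin at the ring's centre, in the middle of the bore; x is the roll's axis. Starts in the back spot of store_stand. Pinch a hanging roll from above across its 20 mm width by the top of the ring, fingertips at least 29 mm above the ring's centre (20 mm of tape to hold).
- roll_red: Red tape roll, same size and axes as the green one. Starts in the front or the middle spot of store_stand, in front of the green roll.
- roll_white: White tape roll, same size and axes as the green one. Starts in the other one of the front and middle spots of store_stand.
- store_stand: Fixed roll stand, BLUE foot, on a riser 125 mm above the bench. Two level 8 mm rods at y = 15 and -15 mm, axes at z = 95 mm, run from an upright at x = 82 mm along -x (roughly to the robot). Origin on the riser under the arm's middle, z up. Spots for roll centres: x = -50 (front), 0, 50 mm (back), y = 0. A hanging roll's bore rests on both rods: axis along x, centre at z = 71, top at 121 mm.
- store_end (a point): Free end of store_stand's arm, at x = -87 mm in the stand's frame, where the rods bend up and join (top 13 mm above the rods' axes). Rolls go on and off only over it: held 20 to 24 mm higher than when hanging, so that the rods pass through the middle of the bore, and moved along the stand's x; a roll is free of it once its centre is past x = -105 mm. This point lies level with the rods' axes.
- spare_stand: The same stand with a YELLOW foot, fixed, empty at the start: the parking place. Same frame, sizes, free end and spots as store_stand.
- dispenser: Fixed drop-in tape dispenser on the riser, empty: black base 215 x 84 mm, two round grey cheeks 36 mm apart, up to z = 86 mm, open at the top; between them two white rollers along y at x = 28 and -28 mm, 18 mm thick, axes at z = 34 mm; cutter head at x = -100 mm, 62 mm high. Origin on the riser's top under the well's middle, z up, y across the cheeks (a loaded roll's axis).
- well (a point): Where a loaded roll's centre stands in the dispenser: on both rollers, midway between the cheeks, 86 mm over the riser (the roll's top is then 136 mm over it, clear above the cheeks).
- bottle: Bystander: clear water bottle with a yellow cap, 65 mm thick, 218 mm tall, standing on the bench at the right. Origin at the centre of its underside.
- terminal: Bystander: black handheld terminal lying flat, 149 x 72 x 23 mm, at the right front of the bench. Origin at the centre of its underside.

How it is judged (in metres and radians):
On the way, in this order (a step that is already met when the one before it is completed fails the run):
1. the red and the white roll both hang on the yellow-footed stand, let go (x of roll_red in the frame of spare_stand between -0.075 and 0.072 m and y of roll_red in the frame of spare_stand between -0.015 and 0.015 m and z of roll_red in the frame of spare_stand between 0.062 and 0.08 m and x of roll_white in the frame of spare_stand between -0.075 and 0.072 m and y of roll_white in the frame of spare_stand between -0.015 and 0.015 m and z of roll_white in the frame of spare_stand between 0.062 and 0.08 m and contact force between the fingers and roll_red below 0.1 N and contact force between the fingers and roll_white below 0.1 N), for 0.2 s.
2. the green roll stands upright on the dispenser's rollers between the cheeks, let go (horizontal distance between roll_green and dispenser below 0.012 m and z of roll_green in the frame of dispenser between 0.078 and 0.093 m and angle between the x axis of roll_green and the y axis of dispenser, either way round below 0.3 rad and angle between roll_green's own x axis and vertical above 1.37 rad and contact force between the fingers and roll_green below 0.1 N), for 0.2 s.
At the end, for the whole second after the job is handed in: Green roll on the dispenser's rollers: centre within 12 mm of the well's middle, 78-93 mm above the riser, upright within 0.2 rad, in line within 0.3 rad. Red and white roll on the blue-footed stand, each within 15 mm of its old spot, in line within 0.3 rad. All let go and at rest (horizontal distance between roll_green and dispenser below 0.012 m and z of roll_green in the frame of dispenser between 0.078 and 0.093 m and angle between the x axis of roll_green and the y axis of dispenser, either way round below 0.3 rad and angle between roll_green's own x axis and vertical between 1.37 and 1.77 rad and distance of each of roll_red, roll_white from where it was at the start of the episode below 0.015 m and angle between the x axis of each of roll_red, roll_white and the x axis of store_stand, either way round below 0.3 rad and linear speed of each of roll_green, roll_red, roll_white below 0.03 m/s); the robot touches nothing.
It fails at once if the water bottle was pushed more than 30 mm or tipped (distance of bottle from where it was at the start of the episode above 0.03 m or angle between bottle's own z axis and vertical above 0.3 rad).
It fails at once if the handheld terminal was pushed more than 30 mm (distance of terminal from where it was at the start of the episode above 0.03 m).
It also fails if it takes over 128 s, if anything falls off the work surface, if the arm or the gripper's body presses on something with over 40 N, if the wrist force passes 120 N, or if a joint passes its speed limit or range.

## Working session

There is one attempt and no reset: what is moved stays moved. The work goes in short steps, Python scripts to look and compute and a tool call to move; the robot and the scene stay as the last step left them, time stands still between calls to the robot, and variables do not carry over. Pictures are saved under pics/ and viewed, at most 14 in all, crops included, and the job is handed in when it is done.

Besides the shell and the picture viewer there is one more tool, called by a JSON object that holds its "op" and its "data", one argument or row to a line. drive_tool: Moves the arm, as the interface text tells. Its arguments: {"type":"object","properties":{"rows":{"type":"array","items":{"type":"array","items":{"type":"array","items":{"type":"number","minimum":-1,"maximum":1}}}}},"required":["rows"]}

```bash
mkdir -p pics; cat > h.py <<'E'
from cell import env
import numpy as np, cv2
from scipy.spatial.transform import Rotation as Rn
def w(p,at): return (np.array(p["pose"])@np.r_[at,1])[:3]
def find(names,cams=("scene","top"),fn="place_of"):
    P={c:env.read_camera(c) for c in cams}
    for n in names:
        for c in cams:
            r=getattr(env,fn)(n,P[c])
            print(n,c,[(round(d["score"],2),w(P[c],d["at"]).round(0).tolist()) for d in r[:3]])
    return P
def st():
    s=env.state(); print("t",s["t"],"pos",np.round(s["eef_pos"],1),"rot",np.round(s["tcp_rot"],3),"open",round(s["opening"],3),"F",np.round(s["ft_force"],1),"q",np.round(s["joints"],2)); return s
E
python3 - <<'E'
from h import *
st()
P=find(["roll_green","roll_red","roll_white","store_stand","store_end","spare_stand","dispenser","well","bottle","terminal"])
for c in P:
    print(c,np.round(P[c]["pose"],3).tolist(),P[c]["k1"],np.round(P[c]["camera_matrix"],1).tolist())
cv2.imwrite("pics/a.png",cv2.resize(np.vstack([P[c]["color"] for c in P]),(400,600)))
cv2.imwrite("pics/s.png",P["scene"]["color"]);cv2.imwrite("pics/t.png",P["top"]["color"])
E
```

```text
t 0.0 pos [185.7 596.6 233.1] rot [-3.14 -0.    2.84] open 1.001 F [-0.1  0.9  0.1] q [ 1.16  0.49  1.56 -0.    1.09 -0.11]
roll_green scene [(0.67, [547.0, -256.0, 195.0])]
roll_green top [(0.89, [542.0, -256.0, 197.0])]
roll_red scene [(0.7, [500.0, -258.0, 197.0]), (0.25, [547.0, -258.0, 195.0])]
roll_red top [(0.7, [496.0, -256.0, 199.0])]
roll_white scene [(0.87, [445.0, -260.0, 201.0])]
roll_white top [(0.76, [445.0, -260.0, 198.0]), (0.65, [496.0, -254.0, 128.0])]
store_stand scene []
store_stand top [(0.74, [495.0, -254.0, 127.0])]
store_end scene [(0.81, [412.0, -259.0, 220.0])]
store_end top [(0.84, [407.0, -261.0, 219.0])]
spare_stand scene [(0.64, [503.0, 293.0, 125.0])]
spare_stand top [(0.97, [502.0, 294.0, 123.0]), (0.72, [493.0, -257.0, 197.0])]
dispenser scene [(0.7, [587.0, -28.0, 133.0]), (0.17, [445.0, -255.0, 202.0])]
dispenser top [(0.9, [588.0, -29.0, 121.0]), (0.3, [436.0, -421.0, 3.0])]
well scene [(0.84, [592.0, -28.0, 214.0])]
well top [(0.57, [591.0, -27.0, 206.0])]
bottle scene [(0.94, [572.0, -429.0, -1.0])]
bottle top [(0.95, [576.0, -430.0, -2.0]), (0.16, [448.0, -259.0, 197.0])]
terminal scene [(0.73, [434.0, -425.0, -1.0])]
terminal top [(0.66, [435.0, -421.0, 2.0])]
scene [[0.53, 0.573, -0.625, -356.882], [-0.848, 0.351, -0.397, -617.448], [-0.008, 0.741, 0.672, 1072.695], [0.0, 0.0, 0.0, 1.0]] -0.02251799258945841 [[419.6, 0.0, 258.2], [0.0, 419.6, 194.4], [0.0, 0.0, 1.0]]
top [[-0.023, 0.992, -0.127, 342.73], [-1.0, -0.024, 0.0, -80.338], [-0.003, 0.126, 0.992, 1283.298], [0.0, 0.0, 0.0, 1.0]] -0.022070782500259904 [[406.4, 0.0, 255.4], [0.0, 406.4, 189.5], [0.0, 0.0, 1.0]]
```

View pics/s.png

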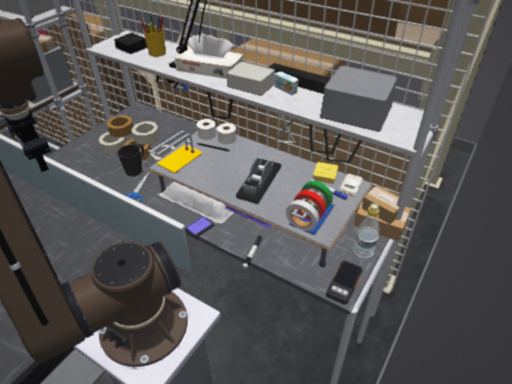

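View pics/t.png

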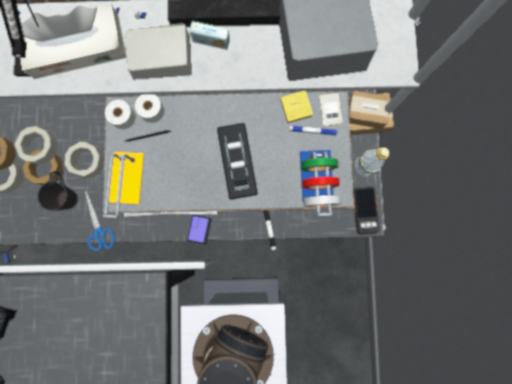

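The scene view shows the blue-footed stand at about (308,205) with white in front, red in the middle and green at the back. The yellow stand is at (180,158), the dispenser at (260,180), the bottle at (368,230) and the terminal at (345,282). The top view agrees: rolls at (321,163/182/200), dispenser tilted at (237,160), yellow foot at (126,178). Next I need the yaws.

```bash
cat >> h.py <<'E'
def unproj(P,uv,z):
    K=np.array(P["camera_matrix"]);T=np.array(P["pose"])
    n=cv2.undistortPoints(np.array(uv,float).reshape(-1,1,2),K,np.array([P["k1"],0,0,0.]))[:,0]
    d=(T[:3,:3]@np.c_[n[:,0],-n[:,1],-np.ones(len(n))].T).T
    return T[:3,3]+d*((z-T[2,3])/d[:,2])[:,None]
def proj(P,X):
    T=np.array(P["pose"]);c=(np.array(X,float)-T[:3,3])@T[:3,:3]
    x=c[:,0]/-c[:,2];y=c[:,1]/c[:,2];f=1+P["k1"]*(x*x+y*y);K=np.array(P["camera_matrix"])
    return np.c_[K[0,0]*x*f+K[0,2],K[1,1]*y*f+K[1,2]]
def rect(P,mask,z):
    m=mask.astype(np.uint8);n,l,s,c=cv2.connectedComponentsWithStats(m)
    i=1+np.argmax(s[1:,4]);v,u=np.nonzero(l==i)
    X=unproj(P,np.c_[u,v],z)[:,:2].astype(np.float32)
    r=cv2.minAreaRect(X);print("rect",np.round(r[0],1),np.round(r[1],1),round(r[2],2),"px",len(u))
E
python3 - <<'E'
from h import *
P=env.read_camera("top");h=cv2.cvtColor(P["color"],cv2.COLOR_BGR2HSV)
g=np.zeros(h.shape[:2],bool);g[120:225,:]=1
H,S,V=h[...,0],h[...,1],h[...,2]
a=g.copy();a[:,:100]=0;a[:,150:]=0
rect(P,a&(H>18)&(H<35)&(S>150)&(V>100),130)
a=g.copy();a[:,:290]=0;a[:,350:]=0
rect(P,a&(H>100)&(H<125)&(S>120),130)
a=g.copy();a[:,:205]=0;a[:,270:]=0
rect(P,a&(V<45),140)
c=lambda x0,x1:cv2.resize(P["color"][115:225,x0:x1],None,fx=4,fy=4,interpolation=cv2.INTER_CUBIC)
cv2.imwrite("pics/c.png",np.hstack([c(95,155),c(205,265),c(290,350)]))
E
```

```text
rect [534.1 284.5] [151.2  78.8] 0.73 px 923
rect [ 476.  -231.9] [31.8 23. ] 88.64 px 88Traceback (most recent call last):
  File "<stdin>", line 10, in <module>
  File "h.py", line 25, in rect
    i=1+np.argmax(s[1:,4]);v,u=np.nonzero(l==i)
        ~~~~~~~~~^^^^^^^^^
    return _wrapfunc(a, 'argmax', axis=axis, out=out, **kwds)
    return bound(*args, **kwds)
ValueError: attempt to get argmax of an empty sequence
```

{"op": "drive_tool", "data": {
  "rows": [
    [[0,0,-0.2,0,0,0.05,0.4],[0.1,-0.1,-0.2,0,0,0.05,0.4],[0.1,-0.2,0,0,0,0.05,0.4],[0.1,-0.2,0,0,0,0.05,0.4],[0,-0.2,0,0,0,0.05,0.4]]
  ]
}}

```text
t: 1.78
eef_pos: [8.4, 510.1, 333.7]
tcp_rot: [3.141, -0.0, 2.05]
ft_force: [0.5, -0.0, 0.3]
opening: 0.529
grip_force: 0.0
```

```bash
cat >> h.py <<'E'
def plan(*wps,start=None,step=50):
    # wps: (x,y,z,yaw[,step]); prints rows tx ty tz az, rounded to 1e-4 with rounding error carried on
    s=env.state();p=np.array(s["eef_pos"],float);yaw=s["tcp_rot"][2]
    if start is not None: p=np.array(start[:3],float);yaw=start[3]
    for q in wps:
        st_=q[4] if len(q)>4 else step
        d=np.array(q[:3])-p;dy=(q[3]-yaw+np.pi)%(2*np.pi)-np.pi
        n=max(1,int(np.ceil(max(np.linalg.norm(d)/st_,abs(dy)/0.17))))
        out=[];e=[]
        P0,Y0=p.copy(),yaw
        for i in range(1,n+1):
            R=Rn.from_euler("xyz",[np.pi,0,yaw]).as_matrix()
            r=np.round(R.T@(P0+d*i/n-p)/250,3);a=round(-(Y0+dy*i/n-yaw)/np.pi,3)
            p=p+R@r*250;yaw=yaw-a*np.pi;out.append([*r.tolist(),a])
        print("->",q,"ends",p.round(1),round(yaw,3));
        for o in out: print("   ",o)
E
python3 - <<'E'
from h import *
P=env.read_camera("top");h=cv2.cvtColor(P["color"],cv2.COLOR_BGR2HSV)
H,S,V=h[...,0],h[...,1],h[...,2]
a=np.zeros(V.shape,bool);a[120:205,205:262]=1
rect(P,a&(V<80),140)
c=lambda x0,x1:cv2.resize(P["color"][115:225,x0:x1],None,fx=4,fy=4,interpolation=cv2.INTER_CUBIC)
cv2.imwrite("pics/c.png",np.hstack([c(95,155),c(205,265),c(290,350)]))
plan((440,290,420,np.pi/2))
W=env.read_camera("wrist");T=np.array(W["pose"]);print(T.round(2).tolist(),env.state()["eef_pos"])
E
```

```text
rect [573.6 -28.9] [210.3  78.9] 9.0 px 1219
-> (440, 290, 420, 1.5707963267948966) ends [440.  289.9 420.1] 1.57
    [-0.156, 0.116, -0.034, np.float64(0.015)]
    [-0.151, 0.123, -0.035, np.float64(0.015)]
    [-0.144, 0.13, -0.034, np.float64(0.015)]
    [-0.138, 0.136, -0.035, np.float64(0.015)]
    [-0.132, 0.143, -0.034, np.float64(0.015)]
    [-0.125, 0.149, -0.034, np.float64(0.015)]
    [-0.117, 0.155, -0.035, np.float64(0.015)]
    [-0.11, 0.16, -0.034, np.float64(0.015)]
    [-0.103, 0.165, -0.034, np.float64(0.015)]
    [-0.095, 0.17, -0.035, np.float64(0.015)]
[[0.89, -0.43, -0.13, -29.53], [0.45, 0.86, 0.25, 579.14], [-0.0, -0.28, 0.96, 484.51], [0.0, 0.0, 0.0, 1.0]] [  7.12484364 508.53441542 334.32859529]
```

View pics/c.png

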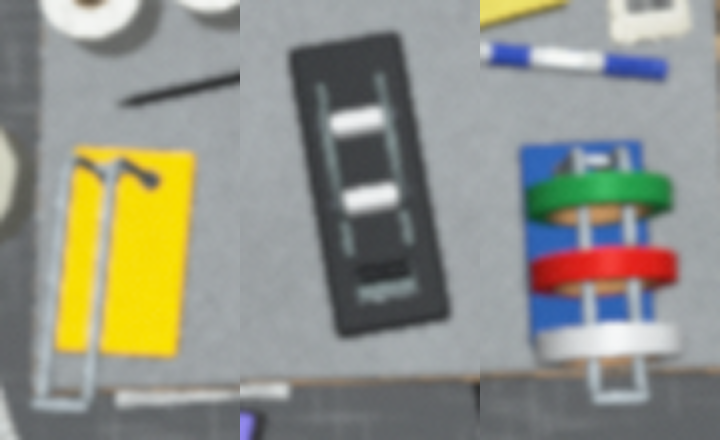

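The crop shows the yellow foot tilted right (rods from (65,165) to (40,400)), the dispenser tilted left with its cutter at (385,280) facing the robot, and the store rods going from (580,150) to (600,395). Moving on for a wrist view of the yellow stand.

{"op": "drive_tool", "data": {
  "rows": [
    [[-0.156,0.116,-0.034,0,0,0.015,0.4],[-0.151,0.123,-0.035,0,0,0.015,0.4],[-0.144,0.13,-0.034,0,0,0.015,0.4],[-0.138,0.136,-0.035,0,0,0.015,0.4],[-0.132,0.143,-0.034,0,0,0.015,0.4]]
  ]
}}

```text
t: 2.5
eef_pos: [230.8, 404.6, 377.1]
tcp_rot: [3.141, -0.0, 1.818]
ft_force: [0.3, 0.6, -0.1]
opening: 0.396
grip_force: 0.0
```

{"op": "drive_tool", "data": {
  "rows": [
    [[-0.125,0.149,-0.034,0,0,0.015,0.4],[-0.117,0.155,-0.034,0,0,0.015,0.4],[-0.11,0.16,-0.034,0,0,0.015,0.4],[-0.103,0.165,-0.034,0,0,0.015,0.4],[-0.095,0.17,-0.035,0,0,0.015,0.4]]
  ]
}}

```text
t: 3.12
eef_pos: [449.8, 298.6, 419.7]
tcp_rot: [3.141, -0.0, 1.582]
ft_force: [0.1, 0.2, -0.6]
opening: 0.403
grip_force: 0.0
```

{"op": "drive_tool", "data": {
  "rows": [
    [[0,0,0,0,0,0,0.4],[0,0,0,0,0,0,0.4]]
  ]
}}

```text
t: 3.38
eef_pos: [447.8, 299.7, 419.1]
tcp_rot: [-3.141, 0.0, 1.584]
ft_force: [-0.8, 1.2, -0.5]
opening: 0.397
grip_force: 0.0
```

```bash
python3 - <<'E'
from h import *
st()
P=find(["spare_stand","store_end"],("wrist",))["wrist"];cv2.imwrite("pics/w1.png",P["color"])
h=cv2.cvtColor(P["color"],cv2.COLOR_BGR2HSV)
H,S,V=h[...,0],h[...,1],h[...,2]
rect(P,(H>18)&(H<35)&(S>150)&(V>60),131)
plan((440,-150,420,np.pi/2),(440,-250,420,np.pi/2))
E
```

```text
t 3.375 pos [447.8 299.7 419.1] rot [-3.141  0.     1.584] open 0.397 F [-0.8  1.2 -0.5] q [0.47 0.23 1.47 0.   1.44 0.45]
spare_stand wrist [(0.88, [504.0, 295.0, 119.0])]
store_end wrist []
rect [536.5 317.1] [ 41. 149.] 85.18 px 3549
-> (440, -150, 420, 1.5707963267948966) ends [ 440. -150.  420.] 1.572
    [-0.18, -0.005, -0.0, np.float64(0.0)]
    [-0.18, -0.006, -0.0, np.float64(0.001)]
    [-0.18, -0.004, -0.001, np.float64(0.0)]
    [-0.18, -0.005, 0.0, np.float64(0.001)]
    [-0.18, -0.004, -0.0, np.float64(0.0)]
    [-0.18, -0.005, -0.0, np.float64(0.001)]
    [-0.181, -0.003, -0.0, np.float64(0.0)]
    [-0.18, -0.004, -0.001, np.float64(0.001)]
    [-0.18, -0.003, 0.0, np.float64(0.0)]
    [-0.18, -0.003, -0.0, np.float64(0.0)]
-> (440, -250, 420, 1.5707963267948966) ends [ 439.9 -250.   420. ] 1.572
    [-0.2, -0.0, -0.0, np.float64(0.0)]
    [-0.2, -0.001, -0.0, np.float64(0.0)]
```

View pics/w1.png

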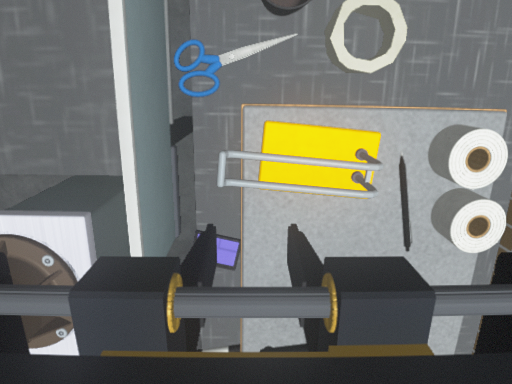

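The wrist view shows the yellow stand with its rods between the pixel rows (226,155)-(375,166) and (226,183)-(372,194), free end at (222,169). A glass screen is on the robot side at columns 115–190.

```bash
python3 - <<'E'
from h import *
P=env.read_camera("wrist")
X=unproj(P,[(228,155),(372,166),(228,183.5),(370,194)],220)[:,:2];print("rods",X.round(1).tolist())
m0,m1=(X[0]+X[2])/2,(X[1]+X[3])/2;d=m1-m0;print("yaw",np.arctan2(d[1],d[0]),np.arctan2(*(X[1]-X[0])[::-1]),np.arctan2(*(X[3]-X[2])[::-1]))
S=env.read_camera("scene");T=env.read_camera("top")
for z in (0,100,150,200,250,300): print(z,unproj(S,[(187,235)],z)[0,:2].round(),unproj(T,[(204,265)],z)[0,:2].round())
E
```

```text
rods [[423.6, 316.1], [573.1, 306.6], [423.4, 285.9], [574.3, 276.2]]
yaw -0.06359330878490384 -0.06341213667925487 -0.0637728071228577
0 [337. 116.] [273.  85.]
100 [272.  48.] [279.  72.]
150 [240.  13.] [281.  66.]
200 [208. -21.] [284.  59.]
250 [175. -55.] [287.  53.]
300 [143. -89.] [289.  46.]
```

{"op": "drive_tool", "data": {
  "rows": [
    [[-0.18,-0.005,0,0,0,0,0.4],[-0.18,-0.005,0,0,0,0,0.4],[-0.18,-0.005,0,0,0,0,0.4],[-0.18,-0.005,0,0,0,0,0.4],[-0.18,-0.005,0,0,0,0,0.4]]
  ]
}}

```text
t: 4.3
eef_pos: [443.8, 73.7, 419.6]
tcp_rot: [3.141, -0.0, 1.584]
ft_force: [0.0, 0.2, -0.1]
opening: 0.401
grip_force: 0.0
```

{"op": "drive_tool", "data": {
  "rows": [
    [[-0.18,0,0,0,0,0,0.4],[-0.18,0,0,0,0,0,0.4],[-0.18,0,0,0,0,0,0.4],[-0.18,0,0,0,0,0,0.4],[-0.18,0,0,0,0,0,0.4]]
  ]
}}

```text
t: 4.92
eef_pos: [446.8, -151.3, 419.6]
tcp_rot: [3.141, 0.0, 1.584]
ft_force: [0.7, 0.7, -0.7]
opening: 0.401
grip_force: 0.0
```

{"op": "drive_tool", "data": {
  "rows": [
    [[-0.2,0,0,0,0,0,0.4],[-0.2,0,0,0,0,0,0.4],[-0.16,0,0,0,0,0,0.4],[0,0,0,0,0,0,0.4],[0,0,0,0,0,0,0.4]]
  ]
}}

```text
t: 5.55
eef_pos: [448.8, -289.4, 419.4]
tcp_rot: [-3.142, -0.0, 1.583]
ft_force: [0.1, -0.1, -0.1]
opening: 0.4
grip_force: 0.0
```

```bash
python3 - <<'E'
from h import *
st()
P=find(["roll_white","roll_red","roll_green","store_stand","store_end","well","dispenser"],("wrist",))["wrist"];cv2.imwrite("pics/w2.png",P["color"])
E
```

```text
t 5.55 pos [ 448.8 -289.4  419.4] rot [-3.142 -0.     1.583] open 0.4 F [ 0.1 -0.1 -0.1] q [-0.7   0.22  1.48  0.    1.44 -0.71]
roll_white wrist [(0.94, [443.0, -254.0, 202.0])]
roll_red wrist [(0.64, [497.0, -252.0, 194.0])]
roll_green wrist [(0.72, [549.0, -256.0, 198.0])]
store_stand wrist [(0.65, [495.0, -255.0, 121.0]), (0.62, [444.0, -255.0, 195.0])]
store_end wrist [(0.69, [549.0, -256.0, 193.0]), (0.68, [412.0, -257.0, 220.0]), (0.52, [496.0, -254.0, 122.0])]
well wrist []
dispenser wrist []
```

View pics/w2.png

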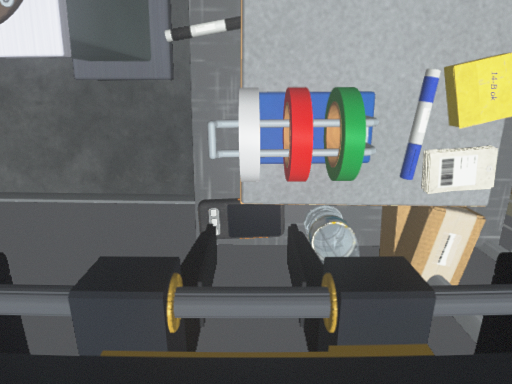

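The wrist view shows white (250,133), red (299,134) and green (346,133) on the store rods, free end at (213,139), bottle at (330,232), terminal at (240,220).

```bash
python3 - <<'E'
from h import *
P=env.read_camera("wrist")
X=unproj(P,[(218,124),(372,121),(218,155),(372,150)],220)[:,:2];print("rods",X.round(1).tolist())
for a,b in ((0,1),(2,3)):
    print("yaw",np.arctan2(*(X[b]-X[a])[::-1]))
# model check: template projection
def stand(o,yaw,P,rolls):
    R=Rn.from_euler("z",yaw).as_matrix();o=np.array(o)
    im=P["color"].copy();th=np.linspace(0,2*np.pi,60)
    for x,c in rolls:
        for dx in (-10,10):
            for r in (50,32):
                L=np.c_[x+dx+0*th,r*np.cos(th),71+r*np.sin(th)]@R.T+o
                cv2.polylines(im,[(proj(P,L)*8).astype(int).reshape(-1,1,2)],True,c,1,shift=3,lineType=16)
    for y in (-15,15):
        L=np.array([[-87,y,95],[82,y,95]])@R.T+o
        cv2.polylines(im,[(proj(P,L)*8).astype(int).reshape(-1,1,2)],False,(255,0,255),1,shift=3,lineType=16)
    return im
R=[(-50,(0,0,0)),(0,(255,255,0)),(50,(255,0,255))]
a=stand((496,-256,125),0.04,P,R)[70:200,195:395]
S=env.read_camera("scene");b=stand((496,-256,125),0.04,S,R)[170:240,270:350]
cv2.imwrite("pics/m.png",np.hstack([cv2.resize(a,(480,312)),cv2.resize(b,(312,312))]))
E
```

```text
rods [[415.7, -242.6], [570.2, -237.5], [415.3, -274.1], [573.3, -266.9]]
yaw 0.03310554378403937
yaw 0.045641978456685765
```

View pics/m.png

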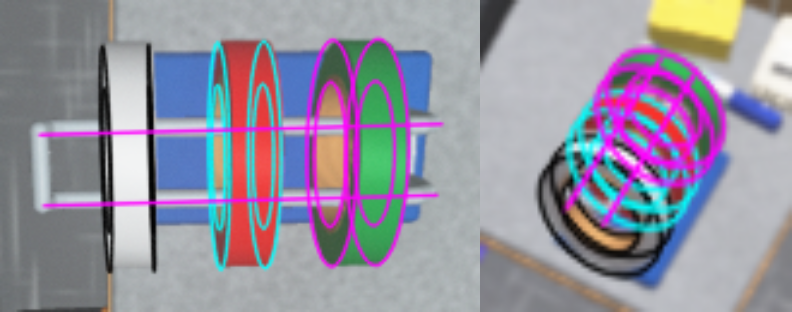

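```bash
python3 - <<'E'
from h import *
st();plan((446,-258,290,1.611,60),(446,-258,245,1.611,15))
E
```

```text
t 6.05 pos [ 448.8 -290.   419.4] rot [ 3.141 -0.     1.583] open 0.4 F [ 0.3  0.3 -0.1] q [-0.7   0.22  1.48  0.    1.44 -0.71]
-> (446, -258, 290, 1.611, 60) ends [ 445.9 -258.1  289.9] 1.612
    [0.043, -0.003, 0.173, np.float64(-0.003)]
    [0.042, -0.003, 0.172, np.float64(-0.003)]
    [0.043, -0.003, 0.173, np.float64(-0.003)]
-> (446, -258, 245, 1.611, 15) ends [ 445.9 -258.1  244.9] 1.612
    [0.0, 0.0, 0.06, np.float64(0.0)]
    [0.0, 0.0, 0.06, np.float64(0.0)]
    [0.0, 0.0, 0.06, np.float64(0.0)]
```

{"op": "drive_tool", "data": {
  "rows": [
    [[0.043,-0.003,0.173,0,0,-0.003,0.4],[0.042,-0.003,0.172,0,0,-0.003,0.4],[0.043,-0.003,0.173,0,0,-0.003,0.4],[0,0,0,0,0,0,0.4],[0,0,0,0,0,0,0.4]]
  ]
}}

```text
t: 6.68
eef_pos: [446.5, -259.0, 291.5]
tcp_rot: [3.14, 0.001, 1.611]
ft_force: [0.6, -0.2, 1.3]
opening: 0.397
grip_force: 0.0
```

```bash
python3 - <<'E'
from h import *
P=env.read_camera("wrist");cv2.imwrite("pics/w3.png",P["color"])
for n in ("roll_white","roll_red"): print([w(P,d["at"]).round(1) for d in env.place_of(n,P)])
st();plan((446,-258,245,1.611,15))
E
```

```text
[array([ 444.8, -253.5,  199.3])]
[array([ 492.5, -256.8,  195.6])]
t 6.825 pos [ 446.3 -258.9  291.4] rot [3.140e+00 2.000e-03 1.611e+00] open 0.4 F [ 0.8 -0.  -0.2] q [-0.65  0.28  1.74  0.    1.12 -0.69]
-> (446, -258, 245, 1.611, 15) ends [ 446.  -257.9  244.9] 1.611
    [0.001, -0.0, 0.046, np.float64(0.0)]
    [0.001, -0.001, 0.047, np.float64(0.0)]
    [0.001, 0.0, 0.046, np.float64(0.0)]
    [0.001, -0.0, 0.047, np.float64(0.0)]
```

View pics/w3.png

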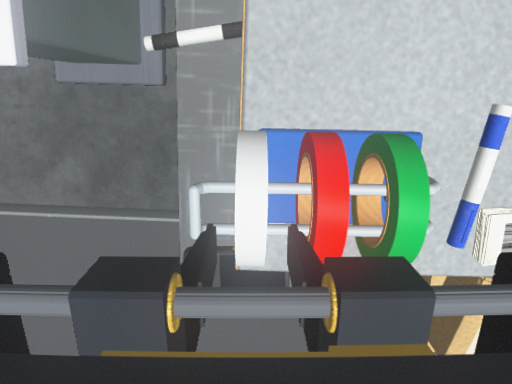

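The fingertips at (210,230) and (293,230) straddle the white roll (centre column 252). Descend and grip.

{"op": "drive_tool", "data": {
  "rows": [
    [[0.001,0,0.047,0,0,0,0.4],[0.001,0,0.047,0,0,0,0.4],[0.001,0,0.047,0,0,0,0.4],[0.001,0,0.047,0,0,0,0.4],[0,0,0,0,0,0,0.4]]
  ]
}}

```text
t: 7.45
eef_pos: [445.7, -257.2, 242.0]
tcp_rot: [-3.141, -0.001, 1.611]
ft_force: [-0.5, 0.9, 0.5]
opening: 0.405
grip_force: 0.0
```

{"op": "drive_tool", "data": {
  "rows": [
    [[0,0,0,0,0,0,0],[0,0,0,0,0,0,0],[0,0,0,0,0,0,0],[0,0,0,0,0,0,0],[0,0,0,0,0,0,0]]
  ]
}}

```text
t: 8.07
eef_pos: [445.9, -257.3, 243.1]
tcp_rot: [3.141, 0.0, 1.611]
ft_force: [-0.4, 0.9, 3.1]
opening: 0.207
grip_force: 29.9
```

```bash
python3 - <<'E'
from h import *
s=st();p=s["eef_pos"];u=np.array([np.cos(.04),np.sin(.04)])
f=p[:2]-70*u
plan((p[0],p[1],p[2]+22,1.611,12),(*f,p[2]+22,1.611,25),(*f,p[2]+75,1.611,40))
E
```

```text
t 8.075 pos [ 445.9 -257.3  243.1] rot [3.141 0.    1.611] open 0.207 F [-0.4  0.9  3.1] q [-0.65  0.32  1.81  0.    1.   -0.69]
-> (np.float64(445.9041244533783), np.float64(-257.283777296346), np.float64(265.10112784394823), 1.611, 12) ends [ 445.9 -257.3  265.1] 1.611
    [0.0, 0.0, -0.044, np.float64(0.0)]
    [0.0, 0.0, -0.044, np.float64(0.0)]
-> (np.float64(375.9601169871098), np.float64(-260.0830306894104), np.float64(265.10112784394823), 1.611, 25) ends [ 376.  -260.1  265.1] 1.611
    [0.0, -0.093, -0.0, np.float64(0.0)]
    [0.0, -0.094, -0.0, np.float64(0.0)]
    [0.0, -0.093, -0.0, np.float64(0.0)]
-> (np.float64(375.9601169871098), np.float64(-260.0830306894104), np.float64(318.10112784394823), 1.611, 40) ends [ 376.  -260.1  318.1] 1.611
    [0.0, 0.0, -0.106, np.float64(0.0)]
    [0.0, 0.0, -0.106, np.float64(0.0)]
```

{"op": "drive_tool", "data": {
  "rows": [
    [[0,0,-0.044,0,0,0,0],[0,0,-0.044,0,0,0,0],[0,0,0,0,0,0,0],[0,0,0,0,0,0,0]]
  ]
}}

```text
t: 8.57
eef_pos: [445.7, -257.2, 264.8]
tcp_rot: [-3.142, -0.0, 1.611]
ft_force: [-0.1, 0.4, -2.0]
opening: 0.209
grip_force: 29.9
```

{"op": "drive_tool", "data": {
  "rows": [
    [[0,-0.07,0,0,0,0,0],[0,-0.07,0,0,0,0,0],[0,-0.07,0,0,0,0,0],[0,-0.07,0,0,0,0,0],[0,0,0,0,0,0,0]]
  ]
}}

```text
t: 9.2
eef_pos: [374.7, -260.2, 265.1]
tcp_rot: [3.141, 0.0, 1.61]
ft_force: [-0.3, 0.2, -0.7]
opening: 0.209
grip_force: 29.9
```

```bash
python3 - <<'E'
from h import *
s=st();p=s["eef_pos"]
P=env.read_camera("wrist");cv2.imwrite("pics/w4.png",P["color"])
plan((p[0],p[1],330,1.611,40),(430,0,330,1.56,55),(383,303.5,330,1.507,55))
E
```

```text
t 9.2 pos [ 374.7 -260.2  265.1] rot [3.141 0.    1.61 ] open 0.209 F [-0.3  0.2 -0.7] q [-0.75  0.21  1.91  0.    1.02 -0.79]
-> (np.float64(374.70123467564343), np.float64(-260.23731789366053), 330, 1.611, 40) ends [ 374.7 -260.1  329.9] 1.61
    [0.0, -0.001, -0.13, np.float64(-0.0)]
    [0.001, -0.002, -0.129, np.float64(-0.0)]
-> (430, 0, 330, 1.56, 55) ends [429.9   0.  329.9] 1.56
    [0.206, 0.052, -0.0, np.float64(0.003)]
    [0.207, 0.051, -0.0, np.float64(0.003)]
    [0.207, 0.048, -0.0, np.float64(0.004)]
    [0.208, 0.046, -0.0, np.float64(0.003)]
    [0.208, 0.044, -0.0, np.float64(0.003)]
-> (383, 303.5, 330, 1.507, 55) ends [383.  303.5 329.9] 1.507
    [0.202, -0.033, -0.0, np.float64(0.003)]
    [0.202, -0.036, -0.0, np.float64(0.003)]
    [0.201, -0.037, -0.0, np.float64(0.002)]
    [0.201, -0.038, -0.0, np.float64(0.003)]
    [0.201, -0.041, -0.0, np.float64(0.003)]
    [0.2, -0.042, -0.0, np.float64(0.003)]
```

View pics/w4.png

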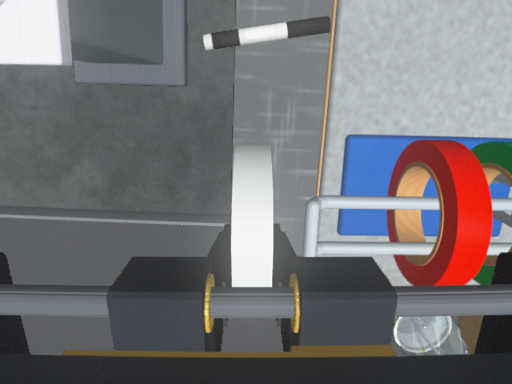

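White is held square in the fingers at (252,215), clear of the free end at (313,225); red is undisturbed. Carrying it over.

{"op": "drive_tool", "data": {
  "rows": [
    [[0,0,-0.13,0,0,0,0],[0,0,-0.13,0,0,0,0],[0.206,0.052,0,0,0,0.003,0],[0.207,0.051,0,0,0,0.003,0],[0.207,0.048,0,0,0,0.004,0]]
  ]
}}

```text
t: 9.88
eef_pos: [409.3, -102.5, 330.0]
tcp_rot: [3.141, 0.0, 1.579]
ft_force: [1.1, -0.3, -1.3]
opening: 0.211
grip_force: 30.0
```

{"op": "drive_tool", "data": {
  "rows": [
    [[0.208,0.046,0,0,0,0.003,0],[0.208,0.044,0,0,0,0.003,0],[0.202,-0.033,0,0,0,0.003,0],[0.202,-0.036,0,0,0,0.003,0],[0.201,-0.037,0,0,0,0.002,0]]
  ]
}}

```text
t: 10.5
eef_pos: [407.0, 153.8, 330.0]
tcp_rot: [3.141, -0.0, 1.536]
ft_force: [0.5, -0.2, -1.7]
opening: 0.207
grip_force: 30.0
```

{"op": "drive_tool", "data": {
  "rows": [
    [[0.201,-0.038,0,0,0,0.003,0],[0.201,-0.041,0,0,0,0.003,0],[0.2,-0.042,0,0,0,0.003,0],[0,0,0,0,0,0,0],[0,0,0,0,0,0,0]]
  ]
}}

```text
t: 11.12
eef_pos: [383.6, 303.6, 329.7]
tcp_rot: [-3.141, 0.0, 1.509]
ft_force: [0.9, -0.9, -0.9]
opening: 0.207
grip_force: 30.0
```

```bash
cat >> h.py <<'E'
def sp(x,z,o=(503,295.9),yaw=-0.064):
    return (o[0]+x*np.cos(yaw),o[1]+x*np.sin(yaw),z,np.pi/2+yaw)
def bl(x,z): return sp(x,z,(495.9,-255.3),0.04)
E
python3 - <<'E'
from h import *
s=st()
P=env.read_camera("wrist");cv2.imwrite("pics/w5.png",P["color"])
plan((*sp(-120,265),40),(*sp(32,265),28),(*sp(32,243),11))
E
```

```text
t 11.125 pos [383.6 303.6 329.7] rot [-3.141  0.     1.509] open 0.207 F [ 0.9 -0.9 -0.9] q [ 0.53  0.2   1.74 -0.    1.2   0.6 ]
-> (np.float64(383.24567612537237), np.float64(303.5747581936371), 265, 1.5067963267948965, 40) ends [383.3 303.6 265.1] 1.508
    [0.001, -0.001, 0.13, np.float64(0.0)]
    [0.001, -0.001, 0.129, np.float64(0.0)]
-> (np.float64(534.9344863665674), np.float64(293.85339781503006), 265, 1.5067963267948965, 28) ends [535.  293.8 265.1] 1.508
    [-0.0, 0.101, 0.0, np.float64(0.0)]
    [-0.0, 0.102, 0.0, np.float64(0.0)]
    [-0.0, 0.101, 0.0, np.float64(0.0)]
    [-0.001, 0.101, 0.0, np.float64(0.0)]
    [0.0, 0.102, 0.0, np.float64(0.0)]
    [0.0, 0.101, 0.0, np.float64(0.0)]
-> (np.float64(534.9344863665674), np.float64(293.85339781503006), 243, 1.5067963267948965, 11) ends [535.  293.8 243.1] 1.508
    [0.0, -0.0, 0.029, np.float64(0.0)]
    [0.0, -0.0, 0.03, np.float64(0.0)]
    [0.0, -0.0, 0.029, np.float64(0.0)]
```

View pics/w5.png

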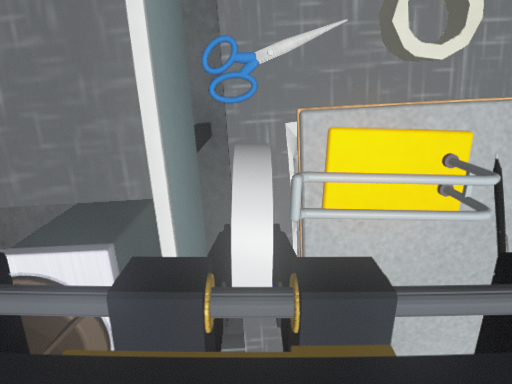

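White hangs at (252,215). The spare rods run at rows 178 and 214 with the free end at column 297. Cross-checking the midline from this second wrist position, then descending.

```bash
python3 - <<'E'
from h import *
P=env.read_camera("wrist")
X=unproj(P,[(305,178),(490,179),(305,214),(485,214.5)],220)[:,:2];print(X.round(1).tolist())
R=np.array([np.cos(-.064),np.sin(-.064)]);n=np.array([-R[1],R[0]])
print(((X-[503,295.9])@n).round(1),((X-[503,295.9])@R).round(1))
E
```

```text
[[427.1, 315.1], [575.0, 304.9], [426.4, 285.3], [574.7, 274.8]]
[ 14.3  13.6 -15.5 -16.5] [-77.   71.2 -75.7  72.9]
```

{"op": "drive_tool", "data": {
  "rows": [
    [[0,0,0.13,0,0,0,0],[0,0,0.13,0,0,0,0],[0,0,0,0,0,0,0],[0,0,0,0,0,0,0]]
  ]
}}

```text
t: 11.72
eef_pos: [384.3, 303.3, 266.1]
tcp_rot: [3.14, -0.001, 1.507]
ft_force: [0.2, -0.5, -1.7]
opening: 0.211
grip_force: 30.0
```

{"op": "drive_tool", "data": {
  "rows": [
    [[-0.001,0.1,0.001,0,0,0,0],[-0.001,0.1,0.001,0,0,0,0],[-0.001,0.1,0,0,0,0,0],[0,0.1,0,0,0,0,0],[0,0.1,0,0,0,0,0]]
  ]
}}

```text
t: 12.35
eef_pos: [509.7, 294.8, 266.2]
tcp_rot: [3.139, -0.001, 1.507]
ft_force: [0.5, -0.8, -1.1]
opening: 0.207
grip_force: 30.0
```

{"op": "drive_tool", "data": {
  "rows": [
    [[0,0.1,0,0,0,0,0],[0,0,0,0,0,0,0],[0,0,0.03,0,0,0,0],[0,0,0.03,0,0,0,0],[0,0,0.02,0,0,0,0]]
  ]
}}

```text
t: 12.98
eef_pos: [532.7, 293.4, 244.0]
tcp_rot: [-3.141, 0.0, 1.508]
ft_force: [-0.4, -0.3, 3.3]
opening: 0.21
grip_force: 30.0
```

{"op": "drive_tool", "data": {
  "rows": [
    [[0,0,0,0,0,0,0],[0,0,0,0,0,0,0]]
  ]
}}

```text
t: 13.22
eef_pos: [533.3, 293.4, 244.5]
tcp_rot: [3.141, -0.0, 1.508]
ft_force: [0.1, 0.4, -1.4]
opening: 0.211
grip_force: 30.0
```

{"op": "drive_tool", "data": {
  "rows": [
    [[0,0,0.006,0,0,0,0],[0,0,0,0,0,0,0.4],[0,0,0,0,0,0,0.4],[0,0,0,0,0,0,0.4],[0,0,0,0,0,0,0.4]]
  ]
}}

```text
t: 13.85
eef_pos: [533.3, 293.3, 242.9]
tcp_rot: [-3.142, -0.0, 1.508]
ft_force: [-0.1, 0.6, -0.5]
opening: 0.402
grip_force: 0.1
```

{"op": "drive_tool", "data": {
  "rows": [
    [[0,0,-0.06,0,0,0,0.4],[0,0,-0.12,0,0,0,0.4],[0,0,-0.12,0,0,0,0.4],[0,0,0,0,0,0,0.4],[0,0,0,0,0,0,0.4]]
  ]
}}

```text
t: 14.48
eef_pos: [533.1, 293.2, 317.7]
tcp_rot: [-3.141, 0.0, 1.508]
ft_force: [-0.7, 1.3, -0.5]
opening: 0.401
grip_force: 0.0
```

```bash
python3 - <<'E'
from h import *
s=st()
find(["roll_white","roll_red","spare_stand"],("wrist","scene","top"))
plan((*bl(0,315),58),(*bl(0,290),30))
E
```

```text
t 14.475 pos [533.1 293.2 317.7] rot [-3.141  0.     1.508] open 0.401 F [-0.7  1.3 -0.5] q [0.39 0.4  1.49 0.   1.26 0.46]
roll_white wrist [(0.7, [528.0, 297.0, 199.0])]
roll_white scene [(0.64, [536.0, 295.0, 203.0])]
roll_white top [(0.78, [532.0, 289.0, 197.0])]
roll_red wrist []
roll_red scene [(0.71, [495.0, -257.0, 199.0]), (0.55, [587.0, -27.0, 131.0])]
roll_red top [(0.56, [490.0, -257.0, 199.0])]
spare_stand wrist [(0.74, [501.0, 293.0, 119.0])]
spare_stand scene [(0.93, [503.0, 296.0, 123.0])]
spare_stand top [(0.74, [501.0, 293.0, 122.0]), (0.71, [529.0, 293.0, 198.0])]
-> (np.float64(495.9), np.float64(-255.3), 315, 1.6107963267948966, 58) ends [ 496.  -255.4  315.1] 1.611
    [-0.22, -0.001, 0.001, np.float64(-0.003)]
    [-0.22, -0.003, 0.001, np.float64(-0.004)]
    [-0.22, -0.006, 0.001, np.float64(-0.003)]
    [-0.22, -0.008, 0.002, np.float64(-0.003)]
    [-0.219, -0.01, 0.001, np.float64(-0.003)]
    [-0.22, -0.012, 0.001, np.float64(-0.004)]
    [-0.219, -0.015, 0.001, np.float64(-0.003)]
    [-0.22, -0.017, 0.001, np.float64(-0.003)]
    [-0.219, -0.019, 0.001, np.float64(-0.004)]
    [-0.219, -0.022, 0.001, np.float64(-0.003)]
-> (np.float64(495.9), np.float64(-255.3), 290, 1.6107963267948966, 30) ends [ 496.  -255.4  290.1] 1.611
    [0.0, -0.0, 0.1, np.float64(0.0)]
```

White hangs on the spare stand, all views agree. Now red.

{"op": "drive_tool", "data": {
  "rows": [
    [[-0.22,-0.001,0,0,0,-0.003,0.4],[-0.22,-0.003,0,0,0,-0.004,0.4],[-0.22,-0.006,0,0,0,-0.003,0.4],[-0.22,-0.008,0,0,0,-0.003,0.4],[-0.22,-0.01,0,0,0,-0.003,0.4]]
  ]
}}

```text
t: 15.7
eef_pos: [514.3, 17.2, 318.1]
tcp_rot: [3.141, -0.0, 1.559]
ft_force: [0.7, -0.4, -1.1]
opening: 0.398
grip_force: 0.0
```

{"op": "drive_tool", "data": {
  "rows": [
    [[-0.22,-0.012,0,0,0,-0.004,0.4],[-0.22,-0.015,0,0,0,-0.003,0.4],[-0.22,-0.017,0,0,0,-0.003,0.4],[-0.22,-0.019,0,0,0,-0.004,0.4],[-0.215,-0.022,0,0,0,-0.003,0.4]]
  ]
}}

```text
t: 16.32
eef_pos: [495.5, -257.0, 318.0]
tcp_rot: [3.141, 0.0, 1.612]
ft_force: [0.7, -0.2, 0.3]
opening: 0.4
grip_force: 0.0
```

{"op": "drive_tool", "data": {
  "rows": [
    [[0,0,0.1,0,0,0,0.4],[0,0,0,0,0,0,0.4],[0,0,0,0,0,0,0.4]]
  ]
}}

```text
t: 16.7
eef_pos: [496.2, -254.8, 293.7]
tcp_rot: [3.141, 0.0, 1.612]
ft_force: [-0.9, -0.1, 0.3]
opening: 0.399
grip_force: 0.0
```

```bash
python3 - <<'E'
from h import *
s=st();P=env.read_camera("wrist");cv2.imwrite("pics/w6.png",P["color"])
plan((*bl(0,244),17))
E
```

```text
t 16.7 pos [ 496.2 -254.8  293.7] rot [3.141 0.    1.612] open 0.399 F [-0.9 -0.1  0.3] q [-0.59  0.34  1.64  0.    1.16 -0.63]
-> (np.float64(495.9), np.float64(-255.3), 244, 1.6107963267948966, 17) ends [ 495.8 -255.2  244.1] 1.612
    [-0.001, -0.001, 0.066, np.float64(0.0)]
    [-0.001, -0.0, 0.067, np.float64(0.0)]
    [-0.0, -0.001, 0.066, np.float64(0.0)]
```

View pics/w6.png

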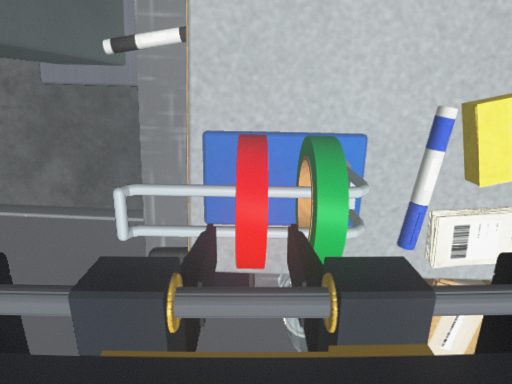

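Red (column 252) is centred between the tips at 210 and 293; green is still behind at 325. Descend, grip, lift, slide out.

{"op": "drive_tool", "data": {
  "rows": [
    [[0,-0.001,0.066,0,0,0,0.4],[0,0,0.066,0,0,0,0.4],[0,0,0.064,0,0,0,0.4],[0,0,0,0,0,0,0.4],[0,0,0,0,0,0,0.4]]
  ]
}}

```text
t: 17.38
eef_pos: [495.9, -255.1, 244.4]
tcp_rot: [3.141, 0.0, 1.612]
ft_force: [-0.7, -0.2, 0.1]
opening: 0.404
grip_force: 0.0
```

{"op": "drive_tool", "data": {
  "rows": [
    [[0,0,0,0,0,0,0],[0,0,0,0,0,0,0],[0,0,0,0,0,0,0],[0,0,0,0,0,0,0],[0,0,0,0,0,0,0]]
  ]
}}

```text
t: 18.0
eef_pos: [495.7, -255.2, 244.1]
tcp_rot: [3.141, 0.0, 1.611]
ft_force: [-0.6, 0.5, 4.2]
opening: 0.209
grip_force: 29.9
```

{"op": "drive_tool", "data": {
  "rows": [
    [[0,0,-0.044,0,0,0,0],[0,0,-0.044,0,0,0,0],[0,0,0,0,0,0,0],[0,0,0,0,0,0,0]]
  ]
}}

```text
t: 18.5
eef_pos: [495.6, -255.1, 265.8]
tcp_rot: [-3.142, -0.0, 1.611]
ft_force: [-0.6, 0.3, -1.7]
opening: 0.208
grip_force: 29.9
```

{"op": "drive_tool", "data": {
  "rows": [
    [[0,-0.1,0,0,0,0,0],[0,-0.1,0,0,0,0,0],[0,-0.1,0,0,0,0,0],[0,-0.1,0,0,0,0,0],[0,-0.08,0,0,0,0,0]]
  ]
}}

```text
t: 19.12
eef_pos: [374.7, -259.9, 265.6]
tcp_rot: [-3.141, -0.0, 1.611]
ft_force: [-0.0, 0.3, -1.0]
opening: 0.204
grip_force: 29.9
```

{"op": "drive_tool", "data": {
  "rows": [
    [[0,0,0,0,0,0,0],[0,0,-0.13,0,0,0,0],[0,0,-0.13,0,0,0,0],[0.206,0.052,0,0,0,0.003,0],[0.207,0.051,0,0,0,0.003,0]]
  ]
}}

```text
t: 19.75
eef_pos: [398.5, -155.0, 331.1]
tcp_rot: [3.141, 0.0, 1.591]
ft_force: [0.4, 0.2, -0.3]
opening: 0.207
grip_force: 29.9
```

{"op": "drive_tool", "data": {
  "rows": [
    [[0.207,0.048,0,0,0,0.004,0],[0.208,0.046,0,0,0,0.003,0],[0.208,0.044,0,0,0,0.003,0],[0.202,-0.033,0,0,0,0.003,0],[0.202,-0.036,0,0,0,0.003,0]]
  ]
}}

```text
t: 20.38
eef_pos: [415.1, 103.5, 330.9]
tcp_rot: [3.141, -0.0, 1.542]
ft_force: [1.0, 0.3, -0.9]
opening: 0.206
grip_force: 29.9
```

{"op": "drive_tool", "data": {
  "rows": [
    [[0.201,-0.037,0,0,0,0.002,0],[0.201,-0.038,0,0,0,0.003,0],[0.201,-0.041,0,0,0,0.003,0],[0.2,-0.042,0,0,0,0.003,0],[0,0,0,0,0,0,0]]
  ]
}}

```text
t: 21.0
eef_pos: [383.0, 306.7, 330.4]
tcp_rot: [-3.141, -0.0, 1.512]
ft_force: [0.7, 0.0, -0.6]
opening: 0.203
grip_force: 29.9
```

{"op": "drive_tool", "data": {
  "rows": [
    [[0,0,0,0,0,0,0]]
  ]
}}

```text
t: 21.12
eef_pos: [383.5, 303.7, 330.6]
tcp_rot: [-3.141, 0.0, 1.509]
ft_force: [-0.7, -0.2, -1.2]
opening: 0.212
grip_force: 29.9
```

```bash
sed -i 's/295\.9)/295.2)/' h.py; python3 - <<'E'
from h import *
st();plan((*sp(-120,266),35),(*sp(-28,266),25),(*sp(-28,244),8))
E
```

```text
t 21.125 pos [383.5 303.7 330.6] rot [-3.141  0.     1.509] open 0.212 F [-0.7 -0.2 -1.2] q [ 0.53  0.2   1.74 -0.    1.2   0.6 ]
-> (np.float64(383.24567612537237), np.float64(302.8747581936371), 266, 1.5067963267948965, 35) ends [383.2 302.8 265.9] 1.506
    [-0.002, -0.0, 0.129, np.float64(0.0)]
    [-0.002, -0.001, 0.13, np.float64(0.001)]
-> (np.float64(475.0573244292536), np.float64(296.9907769118486), 266, 1.5067963267948965, 25) ends [475.  297.  265.9] 1.506
    [0.0, 0.092, -0.0, np.float64(-0.0)]
    [0.0, 0.092, -0.0, np.float64(-0.0)]
    [0.001, 0.092, -0.0, np.float64(-0.0)]
    [-0.0, 0.092, -0.0, np.float64(-0.0)]
-> (np.float64(475.0573244292536), np.float64(296.9907769118486), 244, 1.5067963267948965, 8) ends [475.  297.  243.9] 1.506
    [-0.0, 0.0, 0.029, np.float64(-0.0)]
    [-0.0, 0.0, 0.029, np.float64(-0.0)]
    [-0.0, 0.0, 0.03, np.float64(-0.0)]
```

{"op": "drive_tool", "data": {
  "rows": [
    [[-0.002,0,0.13,0,0,0,0],[-0.002,0,0.13,0,0,0,0],[0,0,0,0,0,0,0],[0,0,0,0,0,0,0]]
  ]
}}

```text
t: 21.62
eef_pos: [384.2, 302.4, 267.1]
tcp_rot: [3.14, -0.001, 1.507]
ft_force: [-0.2, 0.2, -0.1]
opening: 0.208
grip_force: 29.9
```

{"op": "drive_tool", "data": {
  "rows": [
    [[0,0.092,0,0,0,0,0],[0,0.092,0,0,0,0,0],[0,0.092,0,0,0,0,0],[0,0.092,0,0,0,0,0],[0,0,0,0,0,0,0]]
  ]
}}

```text
t: 22.25
eef_pos: [476.6, 296.5, 267.0]
tcp_rot: [3.14, -0.001, 1.506]
ft_force: [0.1, -0.1, -1.4]
opening: 0.207
grip_force: 29.9
```

{"op": "drive_tool", "data": {
  "rows": [
    [[0,0,0.03,0,0,0,0],[0,0,0.03,0,0,0,0],[0,0,0.026,0,0,0,0],[0,0,0,0,0,0,0],[0,0,0,0,0,0,0]]
  ]
}}

```text
t: 22.88
eef_pos: [475.1, 297.0, 244.3]
tcp_rot: [-3.142, -0.0, 1.508]
ft_force: [-1.8, 1.5, 0.6]
opening: 0.208
grip_force: 30.0
```

{"op": "drive_tool", "data": {
  "rows": [
    [[0,0,0.003,0,0,0,0],[0,0,0,0,0,0,0.4],[0,0,0,0,0,0,0.4],[0,0,0,0,0,0,0.4],[0,0,0,0,0,0,0.4]]
  ]
}}

```text
t: 23.5
eef_pos: [475.3, 296.8, 243.6]
tcp_rot: [-3.142, 0.0, 1.508]
ft_force: [-0.6, 0.4, -0.8]
opening: 0.397
grip_force: 0.0
```

{"op": "drive_tool", "data": {
  "rows": [
    [[0,0,-0.06,0,0,0,0.4],[0,0,-0.12,0,0,0,0.4],[0,0,-0.12,0,0,0,0.4],[0,0,0,0,0,0,0.4],[0,0,0,0,0,0,0.4]]
  ]
}}

```text
t: 24.12
eef_pos: [475.0, 296.7, 318.5]
tcp_rot: [-3.141, 0.0, 1.508]
ft_force: [-0.1, -0.1, -0.0]
opening: 0.398
grip_force: 0.0
```

```bash
python3 - <<'E'
from h import *
s=st()
P=find(["roll_white","roll_red","roll_green"],("wrist","scene","top"))
cv2.imwrite("pics/w7.png",P["wrist"]["color"])
plan((*bl(50,318),58),(*bl(50,290),30))
E
```

```text
t 24.125 pos [475.  296.7 318.5] rot [-3.141  0.     1.508] open 0.398 F [-0.1 -0.1 -0. ] q [0.44 0.32 1.6  0.   1.22 0.5 ]
roll_white wrist [(0.67, [532.0, 295.0, 201.0])]
roll_white scene [(0.58, [535.0, 291.0, 201.0]), (0.58, [588.0, -27.0, 211.0])]
roll_white top [(0.92, [531.0, 291.0, 197.0])]
roll_red wrist [(0.75, [476.0, 300.0, 196.0])]
roll_red scene [(0.62, [479.0, 297.0, 198.0])]
roll_red top [(0.85, [472.0, 295.0, 196.0])]
roll_green wrist []
roll_green scene [(0.8, [547.0, -258.0, 195.0]), (0.57, [500.0, -257.0, 128.0]), (0.45, [587.0, -29.0, 131.0])]
roll_green top [(0.8, [544.0, -257.0, 197.0])]
-> (np.float64(545.8600053330489), np.float64(-253.3005332906683), 318, 1.6107963267948966, 58) ends [ 546.  -253.4  318.1] 1.611
    [-0.218, 0.042, 0.0, np.float64(-0.003)]
    [-0.218, 0.04, 0.0, np.float64(-0.004)]
    [-0.219, 0.037, 0.001, np.float64(-0.003)]
    [-0.219, 0.035, -0.0, np.float64(-0.003)]
    [-0.219, 0.034, 0.0, np.float64(-0.003)]
    [-0.22, 0.031, 0.0, np.float64(-0.004)]
    [-0.22, 0.028, 0.001, np.float64(-0.003)]
    [-0.22, 0.026, -0.0, np.float64(-0.003)]
    [-0.221, 0.024, 0.0, np.float64(-0.004)]
    [-0.221, 0.022, 0.0, np.float64(-0.003)]
-> (np.float64(545.8600053330489), np.float64(-253.3005332906683), 290, 1.6107963267948966, 30) ends [ 546.  -253.4  290.1] 1.611
    [0.0, -0.0, 0.112, np.float64(0.0)]
```

View pics/w7.png

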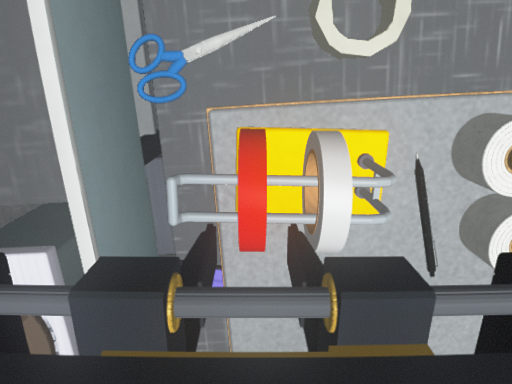

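Red (252,190) and white (327,190) both hang on the yellow stand. Now green, with a narrower opening because the upright is close.

{"op": "drive_tool", "data": {
  "rows": [
    [[-0.218,0.042,0,0,0,-0.003,0.34],[-0.218,0.04,0,0,0,-0.004,0.34],[-0.219,0.037,0,0,0,-0.003,0.34],[-0.219,0.035,0,0,0,-0.003,0.34],[-0.219,0.034,0,0,0,-0.003,0.34]]
  ]
}}

```text
t: 25.35
eef_pos: [510.7, 20.0, 318.8]
tcp_rot: [3.141, -0.0, 1.558]
ft_force: [0.0, 0.6, 0.1]
opening: 0.341
grip_force: 0.0
```

{"op": "drive_tool", "data": {
  "rows": [
    [[-0.22,0.031,0,0,0,-0.004,0.34],[-0.22,0.028,0,0,0,-0.003,0.34],[-0.22,0.026,0,0,0,-0.003,0.34],[-0.221,0.024,0,0,0,-0.004,0.34],[-0.221,0.022,0,0,0,-0.003,0.34]]
  ]
}}

```text
t: 25.98
eef_pos: [545.9, -255.3, 318.7]
tcp_rot: [3.141, -0.0, 1.612]
ft_force: [0.2, 0.1, 0.6]
opening: 0.344
grip_force: 0.0
```

{"op": "drive_tool", "data": {
  "rows": [
    [[0,0,0.11,0,0,0,0.34],[0,0,0,0,0,0,0.34],[0,0,0,0,0,0,0.34]]
  ]
}}

```text
t: 26.35
eef_pos: [546.2, -253.0, 292.0]
tcp_rot: [3.141, 0.0, 1.612]
ft_force: [0.5, -0.3, 0.7]
opening: 0.336
grip_force: 0.0
```

```bash
python3 - <<'E'
from h import *
s=st();P=env.read_camera("wrist");cv2.imwrite("pics/w8.png",P["color"])
plan((*bl(50,244),17))
E
```

```text
t 26.35 pos [ 546.2 -253.   292. ] rot [3.141 0.    1.612] open 0.336 F [ 0.5 -0.3  0.7] q [-0.54  0.41  1.54  0.    1.19 -0.58]
-> (np.float64(545.8600053330489), np.float64(-253.3005332906683), 244, 1.6107963267948966, 17) ends [ 545.8 -253.2  244.1] 1.612
    [-0.0, -0.001, 0.064, np.float64(0.0)]
    [-0.001, -0.0, 0.065, np.float64(0.0)]
    [-0.0, -0.001, 0.064, np.float64(0.0)]
```

View pics/w8.png

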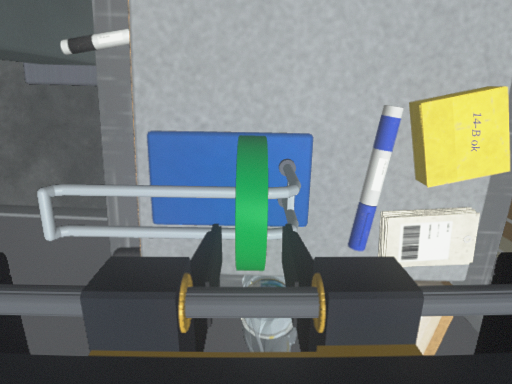

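Green (252) is centred between the tips at 217 and 288, and the upright at 292 lies below rod level.

{"op": "drive_tool", "data": {
  "rows": [
    [[0,-0.001,0.064,0,0,0,0.34],[0,0,0.064,0,0,0,0.34],[0,0,0.062,0,0,0,0.34],[0,0,0,0,0,0,0.34],[0,0,0,0,0,0,0.34]]
  ]
}}

```text
t: 27.02
eef_pos: [545.7, -253.3, 243.3]
tcp_rot: [-3.141, -0.001, 1.611]
ft_force: [-0.6, 0.3, 0.0]
opening: 0.337
grip_force: 0.0
```

{"op": "drive_tool", "data": {
  "rows": [
    [[0,0,0,0,0,0,0],[0,0,0,0,0,0,0],[0,0,0,0,0,0,0],[0,0,0,0,0,0,0],[0,0,0,0,0,0,0]]
  ]
}}

```text
t: 27.65
eef_pos: [545.7, -253.4, 243.7]
tcp_rot: [3.141, -0.0, 1.611]
ft_force: [-0.3, 0.8, -0.2]
opening: 0.208
grip_force: 29.9
```

{"op": "drive_tool", "data": {
  "rows": [
    [[0,0,-0.044,0,0,0,0],[0,0,-0.044,0,0,0,0],[0,0,0,0,0,0,0],[0,0,0,0,0,0,0]]
  ]
}}

```text
t: 28.15
eef_pos: [545.6, -253.4, 265.6]
tcp_rot: [-3.142, -0.0, 1.611]
ft_force: [1.1, -0.9, -1.3]
opening: 0.21
grip_force: 29.9
```

{"op": "drive_tool", "data": {
  "rows": [
    [[0,-0.098,0,0,0,0,0],[0,-0.098,0,0,0,0,0],[0,-0.098,0,0,0,0,0],[0,-0.098,0,0,0,0,0],[0,-0.098,0,0,0,0,0]]
  ]
}}

```text
t: 28.78
eef_pos: [422.4, -258.3, 265.3]
tcp_rot: [-3.141, -0.0, 1.612]
ft_force: [-0.1, 0.3, -0.1]
opening: 0.205
grip_force: 29.9
```

{"op": "drive_tool", "data": {
  "rows": [
    [[0,-0.098,0,0,0,0,0],[0,-0.098,0,0,0,0,0],[0,0,0,0,0,0,0],[0,0,-0.15,0,0,0,0],[0,0,-0.15,0,0,0,0]]
  ]
}}

```text
t: 29.4
eef_pos: [375.0, -260.4, 341.4]
tcp_rot: [-3.141, -0.001, 1.611]
ft_force: [0.4, -0.4, -0.7]
opening: 0.209
grip_force: 29.9
```

{"op": "drive_tool", "data": {
  "rows": [
    [[0,0,-0.1,0,0,0,0],[0,0,-0.05,0,0,0,0],[0,0,0,0,0,0,0]]
  ]
}}

```text
t: 29.78
eef_pos: [374.7, -260.4, 378.1]
tcp_rot: [3.141, 0.0, 1.612]
ft_force: [0.2, 0.8, -0.9]
opening: 0.208
grip_force: 29.9
```

```bash
python3 - <<'E'
from h import *
s=st();P=find(["well","dispenser","roll_green"],("wrist","scene","top"))
cv2.imwrite("pics/w9.png",P["wrist"]["color"])
E
```

```text
t 29.775 pos [ 374.7 -260.4  378.1] rot [3.141 0.    1.612] open 0.208 F [ 0.2  0.8 -0.9] q [-0.75  0.11  1.72  0.    1.31 -0.79]
well wrist []
well scene [(0.85, [590.0, -28.0, 212.0])]
well top [(0.78, [590.0, -27.0, 210.0])]
dispenser wrist [(0.54, [497.0, -254.0, 119.0])]
dispenser scene [(0.9, [588.0, -26.0, 131.0])]
dispenser top [(0.85, [586.0, -31.0, 124.0])]
roll_green wrist []
roll_green scene [(0.96, [378.0, -263.0, 327.0])]
roll_green top [(0.34, [589.0, -28.0, 122.0])]
```

```bash
python3 - <<'E'
from h import *
plan((500,-120,400,3.299))
E
```

```text
-> (500, -120, 400, 3.299) ends [ 500.1 -119.9  400. ] 3.298
    [0.054, 0.053, -0.009, np.float64(-0.054)]
    [0.045, 0.06, -0.009, np.float64(-0.053)]
    [0.033, 0.068, -0.008, np.float64(-0.054)]
    [0.022, 0.072, -0.009, np.float64(-0.054)]
    [0.01, 0.075, -0.009, np.float64(-0.054)]
    [-0.004, 0.075, -0.009, np.float64(-0.053)]
    [-0.016, 0.074, -0.009, np.float64(-0.054)]
    [-0.028, 0.07, -0.008, np.float64(-0.054)]
    [-0.039, 0.064, -0.009, np.float64(-0.053)]
    [-0.05, 0.057, -0.009, np.float64(-0.054)]
```

{"op": "drive_tool", "data": {
  "rows": [
    [[0.054,0.053,-0.009,0,0,-0.054,0],[0.045,0.06,-0.009,0,0,-0.053,0],[0.033,0.068,-0.008,0,0,-0.054,0],[0.022,0.072,-0.009,0,0,-0.054,0],[0.01,0.075,-0.009,0,0,-0.054,0]]
  ]
}}

```text
t: 31.0
eef_pos: [437.5, -189.6, 389.2]
tcp_rot: [3.142, 0.0, 2.462]
ft_force: [-0.0, -0.4, -1.2]
opening: 0.213
grip_force: 29.9
```

{"op": "drive_tool", "data": {
  "rows": [
    [[-0.004,0.075,-0.009,0,0,-0.053,0],[-0.016,0.074,-0.009,0,0,-0.054,0],[-0.028,0.07,-0.008,0,0,-0.054,0],[-0.039,0.064,-0.009,0,0,-0.053,0],[-0.05,0.057,-0.009,0,0,-0.054,0]]
  ]
}}

```text
t: 31.62
eef_pos: [500.5, -119.5, 400.2]
tcp_rot: [3.142, 0.0, -2.979]
ft_force: [1.1, 0.4, -0.4]
opening: 0.209
grip_force: 29.9
```

{"op": "drive_tool", "data": {
  "rows": [
    [[0,0,0,0,0,0,0],[0,0,0,0,0,0,0]]
  ]
}}

```text
t: 31.88
eef_pos: [499.8, -120.2, 400.0]
tcp_rot: [3.141, -0.0, -2.988]
ft_force: [-1.1, -0.7, 0.3]
opening: 0.212
grip_force: 29.9
```

```bash
python3 - <<'E'
from h import *
s=st();P=find(["well","dispenser"],("wrist",))["wrist"]
cv2.imwrite("pics/w9.png",P["color"])
E
```

```text
t 31.875 pos [ 499.8 -120.2  400. ] rot [ 3.141 -0.    -2.988] open 0.212 F [-1.1 -0.7  0.3] q [-0.36  0.2   1.56 -0.    1.38 -2.09]
well wrist [(0.6, [586.0, -24.0, 208.0])]
dispenser wrist [(0.59, [589.0, -22.0, 123.0])]
```

View pics/w9.png

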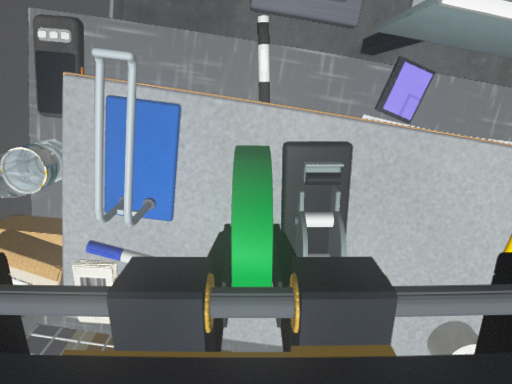

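Green is held square at (252,215). The dispenser lies parallel beside it (columns 283–352), near roller at (319,219). Fitting the rollers numerically.

```bash
python3 - <<'E'
from h import *
def blobs(P,x0,x1,y0,y1,th,z):
    g=P["color"].min(2);m=np.zeros(g.shape,np.uint8);m[y0:y1,x0:x1]=g[y0:y1,x0:x1]>th
    n,l,s,c=cv2.connectedComponentsWithStats(m)
    for i in range(1,n):
        if s[i,4]>15: print(s[i].tolist(),c[i].round(1),unproj(P,[c[i]],z)[0,:2].round(1))
W=env.read_camera("wrist");T=env.read_camera("top");S=env.read_camera("scene")
blobs(W,285,350,190,245,190,166);print();blobs(T,215,260,130,190,170,166);print();blobs(S,235,290,150,205,170,164)
# base rect in wrist at top of base
g=W["color"].max(2)
for r in (155,165,190): print(r,g[r,275:360].tolist())
cs=[T["color"][120:205,205:265],S["color"][150:210,225:295],W["color"][130:260,270:365]]
cv2.imwrite("pics/d.png",np.hstack([cv2.resize(c,(260,360),interpolation=cv2.INTER_CUBIC) for c in cs]))
E
```

```text
[306, 216, 28, 11, 299] [319.6 220.9] [558.9 -27.9]

[215, 130, 6, 40, 122] [216.7 153.8] [588.7  25.6]
[227, 143, 7, 5, 29] [230.2 145. ] [612.9 -12.5]

[235, 150, 27, 42, 567] [243.9 163.2] [601.3  49.5]
[260, 152, 30, 53, 833] [279.9 184.4] [ 568.6 -114.9]
[259, 165, 5, 4, 16] [260.8 166.5] [616.7 -11. ]
[252, 175, 9, 5, 29] [256.2 176.6] [561.7 -26.7]
[235, 199, 19, 6, 61] [241.4 202.5] [429.2 -55. ]
155 [182, 179, 176, 176, 174, 179, 180, 124, 70, 69, 73, 78, 85, 94, 95, 91, 89, 92, 94, 91, 90, 92, 90, 91, 90, 88, 89, 90, 88, 87, 86, 91, 86, 86, 84, 89, 86, 85, 86, 86, 86, 87, 86, 81, 86, 85, 84, 84, 83, 84, 84, 83, 81, 82, 84, 81, 84, 82, 83, 80, 81, 82, 82, 80, 81, 80, 81, 79, 81, 79, 81, 75, 80, 80, 78, 69, 75, 131, 182, 180, 179, 179, 181, 184, 185]
165 [176, 175, 174, 178, 180, 184, 183, 103, 63, 66, 74, 79, 89, 88, 90, 91, 88, 89, 88, 89, 90, 87, 91, 90, 88, 87, 86, 86, 87, 88, 122, 183, 185, 180, 194, 184, 183, 180, 194, 184, 182, 179, 194, 184, 181, 182, 194, 184, 181, 180, 191, 182, 182, 185, 185, 183, 180, 188, 185, 182, 182, 189, 184, 183, 183, 187, 183, 183, 160, 101, 74, 78, 76, 80, 72, 70, 121, 171, 177, 177, 178, 177, 182, 183, 182]
190 [180, 181, 179, 178, 179, 184, 150, 82, 64, 66, 73, 81, 88, 87, 86, 86, 88, 85, 85, 84, 85, 85, 85, 90, 84, 84, 89, 85, 86, 80, 81, 81, 79, 81, 80, 79, 80, 80, 81, 80, 78, 81, 78, 78, 79, 76, 77, 78, 80, 79, 76, 77, 77, 79, 75, 78, 82, 86, 87, 88, 84, 87, 88, 87, 81, 79, 74, 76, 78, 78, 77, 78, 71, 72, 123, 179, 182, 178, 181, 180, 179, 179, 179, 177, 182]
```

View pics/d.png

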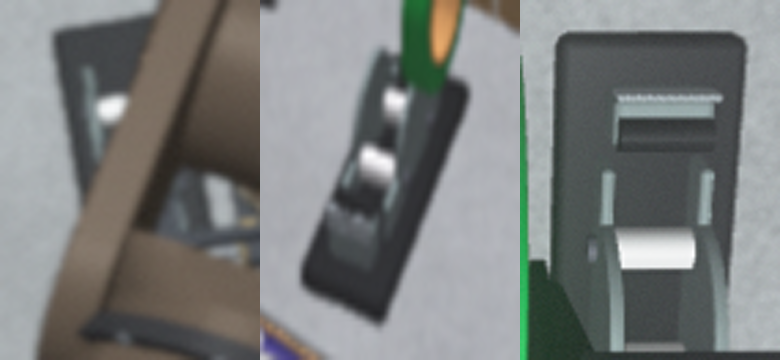

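```bash
python3 - <<'E'
from h import *
for c,f,b,in (("scene","s",(235,285,150,205)),("top","t",(220,255,125,195))):
    P=env.read_camera(c);im=cv2.imread(f"pics/{f}.png");g=im.min(2);m=np.zeros(g.shape,np.uint8);x0,x1,y0,y1=b
    m[y0:y1,x0:x1]=g[y0:y1,x0:x1]>165
    n,l,s,ce=cv2.connectedComponentsWithStats(m)
    C=[]
    for i in range(1,n):
        if 12<s[i,4]<150:
            X=unproj(P,[ce[i]],165)[0,:2];C.append(X);print(c,s[i].tolist(),X.round(1))
E
```

```text
scene [252, 175, 9, 4, 24] [561.2 -26.9]
top [227, 142, 14, 6, 62] [614.  -22.9]
top [231, 161, 13, 7, 64] [558.6 -31.1]
```

```bash
python3 - <<'E'
from h import *
S=env.read_camera("scene");T=env.read_camera("top")
for z in (200,300,350,400,450,500): print(z,unproj(S,[(428,137)],z)[0,:2].round(),unproj(T,[(417,86)],z)[0,:2].round())
plan((588,-25,345,-2.989),(588,-25,290,-2.989,20))
E
```

```text
200 [1044. -464.] [ 761. -538.]
300 [ 883. -481.] [ 722. -496.]
350 [ 803. -490.] [ 703. -474.]
400 [ 723. -499.] [ 684. -453.]
450 [ 642. -508.] [ 664. -432.]
500 [ 562. -517.] [ 645. -411.]
-> (588, -25, 345, -2.989) ends [587.9 -25.1 345.1] -2.988
    [-0.136, 0.107, 0.073, np.float64(0.0)]
    [-0.135, 0.107, 0.074, np.float64(0.001)]
    [-0.135, 0.107, 0.073, np.float64(0.0)]
-> (588, -25, 290, -2.989, 20) ends [587.9 -25.1 290.1] -2.988
    [-0.0, 0.0, 0.073, np.float64(0.0)]
    [-0.0, 0.0, 0.074, np.float64(0.0)]
    [-0.0, 0.0, 0.073, np.float64(0.0)]
```

{"op": "drive_tool", "data": {
  "rows": [
    [[-0.136,0.107,0.073,0,0,0,0],[-0.135,0.107,0.073,0,0,0,0],[-0.135,0.107,0.073,0,0,0,0],[0,0,0,0,0,0,0],[0,0,0,0,0,0,0]]
  ]
}}

```text
t: 33.0
eef_pos: [587.7, -25.0, 345.5]
tcp_rot: [-3.142, -0.0, -2.984]
ft_force: [0.2, 1.3, -0.8]
opening: 0.206
grip_force: 29.9
```

```bash
python3 - <<'E'
from h import *
st();P=env.read_camera("wrist");S=env.read_camera("scene")
a=cv2.resize(P["color"][60:300,150:360],(437,500),interpolation=cv2.INTER_CUBIC)
b=cv2.resize(S["color"][120:220,215:300],(350,500)[:2],interpolation=cv2.INTER_CUBIC)
cv2.imwrite("pics/e.png",np.hstack([a,b]))
plan((588,-25,290,-2.989,20))
E
```

```text
t 33.0 pos [587.7 -25.  345.5] rot [-3.142 -0.    -2.984] open 0.206 F [ 0.2  1.3 -0.8] q [-0.15  0.35  1.49 -0.    1.3  -1.88]
-> (588, -25, 290, -2.989, 20) ends [587.9 -24.9 290.1] -2.989
    [-0.001, 0.001, 0.075, np.float64(0.0)]
    [-0.0, 0.0, 0.075, np.float64(0.001)]
    [-0.001, 0.001, 0.074, np.float64(0.0)]
```

View pics/e.png

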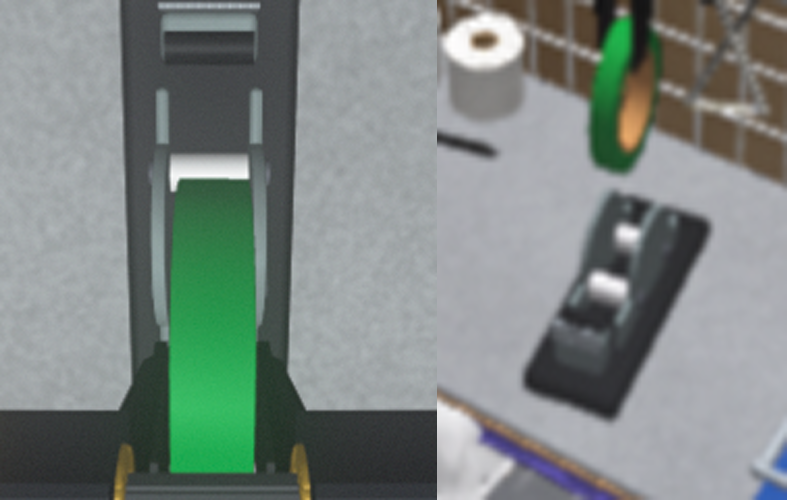

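The roll's plane (column 212 of the crop) lies within about 1 mm of the well's midline (209.5) and parallel to the cheeks. Lowering.

{"op": "drive_tool", "data": {
  "rows": [
    [[0,-0.004,0.08,0,0,0.001,0],[0,0,0.08,0,0,0,0],[0,0,0.08,0,0,0,0],[0,0,0.06,0,0,0,0],[0,0,0,0,0,0,0]]
  ]
}}

```text
t: 33.72
eef_pos: [587.6, -26.2, 270.0]
tcp_rot: [3.141, -0.001, -2.989]
ft_force: [0.4, 0.4, 0.3]
opening: 0.212
grip_force: 29.9
```

{"op": "drive_tool", "data": {
  "rows": [
    [[0,0,0.016,0,0,0,0],[0,0,0.016,0,0,0,0],[0,0,0,0,0,0,0],[0,0,0,0,0,0,0]]
  ]
}}

```text
t: 34.22
eef_pos: [588.1, -25.8, 262.6]
tcp_rot: [3.142, 0.0, -2.988]
ft_force: [-0.6, -0.3, -1.2]
opening: 0.207
grip_force: 29.9
```

{"op": "drive_tool", "data": {
  "rows": [
    [[0,0,0.008,0,0,0,0],[0,0,0,0,0,0,0],[0,0,0,0,0,0,0]]
  ]
}}

```text
t: 34.6
eef_pos: [588.1, -25.8, 260.6]
tcp_rot: [-3.142, 0.0, -2.988]
ft_force: [-0.7, -0.5, 2.7]
opening: 0.206
grip_force: 29.9
```

{"op": "drive_tool", "data": {
  "rows": [
    [[0,0,0.006,0,0,0,0],[0,0,0,0,0,0,0],[0,0,0,0,0,0,0]]
  ]
}}

```text
t: 34.98
eef_pos: [588.1, -25.8, 260.4]
tcp_rot: [-3.141, 0.002, -2.988]
ft_force: [-4.0, 0.3, 13.5]
opening: 0.203
grip_force: 29.9
```

{"op": "drive_tool", "data": {
  "rows": [
    [[0,0,-0.004,0,0,0,0.35],[0,0,0,0,0,0,0.35],[0,0,0,0,0,0,0.35],[0,0,0,0,0,0,0.35],[0,0,0,0,0,0,0.35]]
  ]
}}

```text
t: 35.6
eef_pos: [588.0, -25.8, 259.8]
tcp_rot: [3.141, -0.0, -2.988]
ft_force: [0.0, 0.3, 0.6]
opening: 0.348
grip_force: 0.0
```

{"op": "drive_tool", "data": {
  "rows": [
    [[0,0,-0.05,0,0,0,0.35],[0,0,-0.12,0,0,0,0.35],[0,0,-0.15,0,0,0,0.35],[0,0,0,0,0,0,0.35],[0,0,0,0,0,0,0.35]]
  ]
}}

```text
t: 36.22
eef_pos: [587.7, -25.8, 339.8]
tcp_rot: [3.141, -0.0, -2.988]
ft_force: [0.4, -0.3, 0.0]
opening: 0.348
grip_force: 0.0
```

```bash
python3 - <<'E'
from h import *
st();P=find(["roll_green","roll_red","roll_white"],("wrist","scene"))
a=cv2.resize(P["wrist"]["color"],(512,384));b=cv2.resize(P["scene"]["color"][130:220,220:285],(277,384),interpolation=cv2.INTER_CUBIC)
cv2.imwrite("pics/f.png",np.hstack([a,b]))
plan((500,150,345,np.pi/2+.2,50),(*sp(-29,320),50),(*sp(-29,290),30))
E
```

```text
t 36.225 pos [587.7 -25.8 339.8] rot [ 3.141 -0.    -2.988] open 0.348 F [ 0.4 -0.3  0. ] q [-0.16  0.35  1.5   0.    1.29 -1.88]
roll_green wrist [(0.86, [588.0, -28.0, 209.0])]
roll_green scene [(0.64, [586.0, -30.0, 213.0])]
roll_red wrist []
roll_red scene [(0.66, [477.0, 295.0, 199.0])]
roll_white wrist []
roll_white scene [(0.54, [538.0, 292.0, 199.0])]
-> (500, 150, 345, 1.7707963267948965, 50) ends [500.1 150.1 345. ] -4.512
    [0.027, 0.083, -0.002, np.float64(0.054)]
    [0.04, 0.078, -0.003, np.float64(0.054)]
    [0.053, 0.069, -0.002, np.float64(0.054)]
    [0.064, 0.06, -0.003, np.float64(0.054)]
    [0.073, 0.048, -0.002, np.float64(0.054)]
    [0.08, 0.035, -0.003, np.float64(0.054)]
    [0.085, 0.021, -0.002, np.float64(0.053)]
    [0.087, 0.007, -0.002, np.float64(0.054)]
    [0.087, -0.008, -0.003, np.float64(0.054)]
-> (np.float64(474.0593717302983), np.float64(297.05473323012893), 320, 1.5067963267948965, 50) ends [473.9 297.1 320. ] -4.775
    [0.149, 0.004, 0.025, np.float64(0.021)]
    [0.149, -0.006, 0.025, np.float64(0.021)]
    [0.149, -0.016, 0.025, np.float64(0.021)]
    [0.147, -0.026, 0.025, np.float64(0.021)]
-> (np.float64(474.0593717302983), np.float64(297.05473323012893), 290, 1.5067963267948965, 30) ends [473.9 297.1 290. ] -4.775
    [-0.0, 0.0, 0.06, np.float64(0.0)]
    [-0.0, 0.0, 0.06, np.float64(0.0)]
```

View pics/f.png

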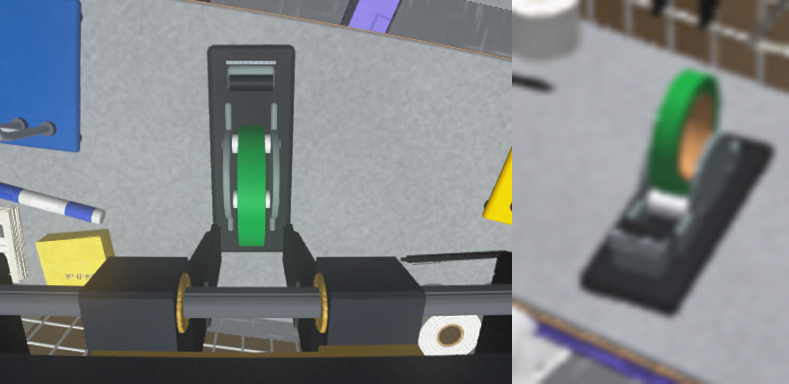

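Green stands on both rollers between the cheeks: wrist view (251,185), rollers showing on both sides, upright in the scene crop. The networks put it at the well. I've now viewed 16 pictures, over the limit of 14, so I'll view no more and work from numbers. Red goes back next.

{"op": "drive_tool", "data": {
  "rows": [
    [[0.027,0.083,-0.002,0,0,0.054,0.4],[0.04,0.078,-0.003,0,0,0.054,0.4],[0.053,0.069,-0.002,0,0,0.054,0.4],[0.064,0.06,-0.003,0,0,0.054,0.4],[0.073,0.048,-0.002,0,0,0.054,0.4]]
  ]
}}

```text
t: 37.25
eef_pos: [538.7, 72.5, 342.8]
tcp_rot: [-3.142, -0.0, 2.441]
ft_force: [-0.5, 0.4, -0.2]
opening: 0.401
grip_force: 0.0
```

{"op": "drive_tool", "data": {
  "rows": [
    [[0.08,0.035,-0.003,0,0,0.054,0.4],[0.085,0.021,-0.002,0,0,0.053,0.4],[0.087,0.007,-0.002,0,0,0.054,0.4],[0.087,-0.008,-0.003,0,0,0.054,0.4],[0.149,0.004,0.025,0,0,0.021,0.4]]
  ]
}}

```text
t: 37.88
eef_pos: [493.4, 187.1, 339.5]
tcp_rot: [3.14, -0.0, 1.701]
ft_force: [0.7, 0.2, 0.1]
opening: 0.398
grip_force: 0.0
```

{"op": "drive_tool", "data": {
  "rows": [
    [[0.149,-0.006,0.025,0,0,0.021,0.4],[0.149,-0.016,0.025,0,0,0.021,0.4],[0.147,-0.026,0.025,0,0,0.021,0.4],[0,0,0,0,0,0,0.4],[0,0,0,0,0,0,0.4]]
  ]
}}

```text
t: 38.5
eef_pos: [474.0, 296.8, 320.4]
tcp_rot: [-3.142, 0.0, 1.509]
ft_force: [0.7, -0.9, -0.1]
opening: 0.401
grip_force: 0.0
```

```bash
python3 - <<'E'
from h import *
st();P=find(["roll_red","roll_white"],("wrist","top"))["wrist"]
# finger-line check: column centroid of red in the wrist picture (held/centred rolls sat at col 252)
h=cv2.cvtColor(P["color"],cv2.COLOR_BGR2HSV);m=((h[...,0]<6)|(h[...,0]>174))&(h[...,1]>150)&(h[...,2]>80)
v,u=np.nonzero(m);print("red px",len(u),u.min(),np.median(u),u.max(),v.min(),v.max())
plan((475.2,296.9,290,1.508,30),(475.2,296.9,244,1.508,16))
E
```

```text
t 38.5 pos [474.  296.8 320.4] rot [-3.142  0.     1.509] open 0.401 F [ 0.7 -0.9 -0.1] q [ 0.44  0.32  1.6  -0.    1.22  0.5 ]
roll_red wrist [(0.71, [477.0, 299.0, 196.0])]
roll_red top [(0.88, [472.0, 294.0, 199.0])]
roll_white wrist [(0.62, [531.0, 295.0, 197.0])]
roll_white top [(0.78, [534.0, 291.0, 198.0])]
red px 3218 240 253.0 267 130 249
-> (475.2, 296.9, 290, 1.508, 30) ends [475.2 297.  290.1] 1.507
    [0.001, 0.002, 0.061, np.float64(-0.0)]
    [0.001, 0.002, 0.061, np.float64(-0.0)]
-> (475.2, 296.9, 244, 1.508, 16) ends [475.2 297.  244.1] 1.507
    [-0.0, -0.0, 0.061, np.float64(-0.0)]
    [-0.0, -0.0, 0.062, np.float64(-0.0)]
    [-0.0, -0.0, 0.061, np.float64(-0.0)]
```

{"op": "drive_tool", "data": {
  "rows": [
    [[0.001,0.002,0.061,0,0,0,0.4],[0.001,0.002,0.061,0,0,0,0.4],[0,0,0.061,0,0,0,0.4],[0,0,0.061,0,0,0,0.4],[0,0,0.06,0,0,0,0.4]]
  ]
}}

```text
t: 39.42
eef_pos: [474.9, 297.6, 243.2]
tcp_rot: [-3.141, 0.0, 1.508]
ft_force: [-1.0, 0.2, -0.2]
opening: 0.402
grip_force: 0.0
```

{"op": "drive_tool", "data": {
  "rows": [
    [[0,0,0,0,0,0,0.4],[0,0,0,0,0,0,0],[0,0,0,0,0,0,0],[0,0,0,0,0,0,0],[0,0,0,0,0,0,0]]
  ]
}}

```text
t: 40.05
eef_pos: [475.1, 297.7, 244.8]
tcp_rot: [3.141, -0.001, 1.508]
ft_force: [0.3, 0.3, 3.4]
opening: 0.206
grip_force: 30.0
```

{"op": "drive_tool", "data": {
  "rows": [
    [[0,0,0,0,0,0,0],[0,0,-0.044,0,0,0,0],[0,0,-0.044,0,0,0,0],[0,0,0,0,0,0,0],[0,0,0,0,0,0,0]]
  ]
}}

```text
t: 40.67
eef_pos: [474.9, 297.5, 266.3]
tcp_rot: [-3.141, 0.0, 1.508]
ft_force: [0.1, -0.5, -1.4]
opening: 0.209
grip_force: 30.0
```

{"op": "drive_tool", "data": {
  "rows": [
    [[0,-0.095,0,0,0,0,0],[0,-0.095,0,0,0,0,0],[0,-0.095,0,0,0,0,0],[0,-0.095,0,0,0,0,0],[0,0,0,0,0,0,0]]
  ]
}}

```text
t: 41.3
eef_pos: [379.1, 303.6, 266.4]
tcp_rot: [-3.141, 0.0, 1.509]
ft_force: [-0.2, 0.0, -0.8]
opening: 0.21
grip_force: 30.0
```

{"op": "drive_tool", "data": {
  "rows": [
    [[0,0,-0.13,0,0,0,0],[0,0,-0.13,0,0,0,0],[0,0,0,0,0,0,0]]
  ]
}}

```text
t: 41.68
eef_pos: [381.5, 303.8, 333.1]
tcp_rot: [3.138, -0.002, 1.508]
ft_force: [-0.2, -1.1, -1.7]
opening: 0.205
grip_force: 30.0
```

```bash
python3 - <<'E'
from h import *
st();plan((430,0,330,1.56,55),(*bl(-120,330),55))
E
```

```text
t 41.675 pos [381.5 303.8 333.1] rot [ 3.138e+00 -2.000e-03  1.508e+00] open 0.205 F [-0.2 -1.1 -1.7] q [ 0.54  0.19  1.74 -0.    1.2   0.6 ]
-> (430, 0, 330, 1.56, 55) ends [4.300e+02 1.000e-01 3.301e+02] 1.561
    [-0.2, 0.045, 0.002, np.float64(-0.003)]
    [-0.201, 0.043, 0.002, np.float64(-0.003)]
    [-0.201, 0.042, 0.002, np.float64(-0.002)]
    [-0.201, 0.04, 0.002, np.float64(-0.003)]
    [-0.201, 0.038, 0.002, np.float64(-0.003)]
    [-0.202, 0.036, 0.002, np.float64(-0.003)]
-> (np.float64(375.99598720068263), np.float64(-260.0987201023961), 330, 1.6107963267948966, 55) ends [ 376.1 -260.   330.1] 1.611
    [-0.209, -0.041, 0.0, np.float64(-0.003)]
    [-0.208, -0.043, 0.0, np.float64(-0.003)]
    [-0.207, -0.045, 0.0, np.float64(-0.004)]
    [-0.208, -0.048, 0.0, np.float64(-0.003)]
    [-0.206, -0.049, 0.0, np.float64(-0.003)]
```

{"op": "drive_tool", "data": {
  "rows": [
    [[-0.2,0.045,0.002,0,0,-0.003,0],[-0.201,0.043,0.002,0,0,-0.003,0],[-0.201,0.042,0.002,0,0,-0.002,0],[-0.201,0.04,0.002,0,0,-0.003,0],[-0.201,0.038,0.002,0,0,-0.003,0]]
  ]
}}

```text
t: 42.3
eef_pos: [420.9, 48.5, 327.9]
tcp_rot: [-3.141, -0.0, 1.552]
ft_force: [-0.1, 0.2, -0.5]
opening: 0.208
grip_force: 30.0
```

{"op": "drive_tool", "data": {
  "rows": [
    [[-0.202,0.036,0.002,0,0,-0.003,0],[-0.209,-0.041,0,0,0,-0.003,0],[-0.208,-0.043,0,0,0,-0.003,0],[-0.207,-0.045,0,0,0,-0.004,0],[-0.208,-0.048,0,0,0,-0.003,0]]
  ]
}}

```text
t: 42.92
eef_pos: [384.9, -210.5, 327.3]
tcp_rot: [-3.141, -0.001, 1.602]
ft_force: [0.6, -0.2, -1.6]
opening: 0.21
grip_force: 30.0
```

{"op": "drive_tool", "data": {
  "rows": [
    [[-0.206,-0.049,0,0,0,-0.003,0],[0,0,0,0,0,0,0],[0,0,0,0,0,0,0]]
  ]
}}

```text
t: 43.3
eef_pos: [374.7, -260.3, 327.4]
tcp_rot: [-3.141, -0.001, 1.61]
ft_force: [0.8, 0.1, -2.4]
opening: 0.208
grip_force: 30.0
```

```bash
python3 - <<'E'
from h import *
st();plan((*bl(-120,266),35),(*bl(0,266),25))
E
```

```text
t 43.3 pos [ 374.7 -260.3  327.4] rot [-3.141e+00 -1.000e-03  1.610e+00] open 0.208 F [ 0.8  0.1 -2.4] q [-0.75  0.15  1.81  0.    1.18 -0.79]
-> (np.float64(375.99598720068263), np.float64(-260.0987201023961), 266, 1.6107963267948966, 35) ends [ 376.  -260.1  265.9] 1.61
    [0.0, 0.003, 0.123, np.float64(-0.0)]
    [0.001, 0.002, 0.123, np.float64(-0.0)]
-> (np.float64(495.9), np.float64(-255.3), 266, 1.6107963267948966, 25) ends [ 495.9 -255.3  265.9] 1.61
    [-0.0, 0.096, -0.0, np.float64(-0.0)]
    [-0.0, 0.096, -0.0, np.float64(-0.0)]
    [-0.0, 0.096, -0.0, np.float64(-0.0)]
    [-0.0, 0.096, -0.0, np.float64(-0.0)]
    [-0.0, 0.096, -0.0, np.float64(-0.0)]
```

{"op": "drive_tool", "data": {
  "rows": [
    [[0,0.003,0.123,0,0,0,0],[0.001,0.002,0.123,0,0,0,0],[0,0,0,0,0,0,0],[0,0,0,0,0,0,0]]
  ]
}}

```text
t: 43.8
eef_pos: [376.8, -259.8, 267.8]
tcp_rot: [3.141, 0.001, 1.613]
ft_force: [0.7, -0.9, -2.1]
opening: 0.211
grip_force: 30.0
```

{"op": "drive_tool", "data": {
  "rows": [
    [[0,0.096,0,0,0,0,0],[0,0.096,0,0,0,0,0],[0,0.096,0,0,0,0,0],[0,0.096,0,0,0,0,0],[0,0.096,0,0,0,0,0]]
  ]
}}

```text
t: 44.42
eef_pos: [497.3, -255.0, 268.4]
tcp_rot: [3.14, 0.001, 1.612]
ft_force: [0.5, -0.3, -1.0]
opening: 0.21
grip_force: 30.0
```

{"op": "drive_tool", "data": {
  "rows": [
    [[0,0,0,0,0,0,0],[0,0,0.03,0,0,0,0],[0,0,0.03,0,0,0,0],[0,0,0.025,0,0,0,0],[0,0,0,0,0,0,0]]
  ]
}}

```text
t: 45.05
eef_pos: [495.8, -255.3, 245.3]
tcp_rot: [-3.141, -0.0, 1.611]
ft_force: [0.4, -0.2, -1.0]
opening: 0.21
grip_force: 30.0
```

{"op": "drive_tool", "data": {
  "rows": [
    [[0,0,0,0,0,0,0]]
  ]
}}

```text
t: 45.18
eef_pos: [496.0, -255.2, 245.6]
tcp_rot: [-3.142, -0.0, 1.611]
ft_force: [0.5, -0.7, -0.5]
opening: 0.21
grip_force: 30.0
```

{"op": "drive_tool", "data": {
  "rows": [
    [[0,0,0.004,0,0,0,0],[0,0,0,0,0,0,0.4],[0,0,0,0,0,0,0.4],[0,0,0,0,0,0,0.4],[0,0,0,0,0,0,0.4]]
  ]
}}

```text
t: 45.8
eef_pos: [496.1, -255.2, 244.6]
tcp_rot: [3.142, -0.0, 1.611]
ft_force: [0.2, -0.2, 0.2]
opening: 0.398
grip_force: 0.0
```

{"op": "drive_tool", "data": {
  "rows": [
    [[0,0,-0.06,0,0,0,0.4],[0,0,-0.12,0,0,0,0.4],[0,0,-0.12,0,0,0,0.4],[0,0,0,0,0,0,0.4],[0,0,0,0,0,0,0.4]]
  ]
}}

```text
t: 46.42
eef_pos: [495.9, -255.0, 319.4]
tcp_rot: [-3.141, -0.0, 1.611]
ft_force: [-0.1, 0.6, -1.1]
opening: 0.398
grip_force: 0.0
```

```bash
python3 - <<'E'
from h import *
st();P=find(["roll_red","roll_white","roll_green"],("wrist","top","scene"))
plan((515,20,345,1.56,55),(533.2,293.3,320,1.508,58))
E
```

```text
t 46.425 pos [ 495.9 -255.   319.4] rot [-3.141 -0.     1.611] open 0.398 F [-0.1  0.6 -1.1] q [-0.59  0.32  1.61  0.    1.22 -0.63]
roll_red wrist [(0.73, [496.0, -254.0, 198.0])]
roll_red top []
roll_red scene [(0.58, [496.0, -258.0, 197.0])]
roll_white wrist []
roll_white top [(0.71, [536.0, 290.0, 196.0])]
roll_white scene [(0.6, [537.0, 292.0, 199.0]), (0.44, [432.0, -424.0, 0.0])]
roll_green wrist []
roll_green top [(0.61, [585.0, -28.0, 213.0])]
roll_green scene [(0.66, [585.0, -26.0, 210.0])]
-> (515, 20, 345, 1.56, 55) ends [515.1  20.  345.1] 1.561
    [0.183, 0.02, -0.017, np.float64(0.003)]
    [0.183, 0.018, -0.017, np.float64(0.002)]
    [0.183, 0.018, -0.017, np.float64(0.003)]
    [0.183, 0.015, -0.017, np.float64(0.003)]
    [0.183, 0.014, -0.017, np.float64(0.003)]
    [0.184, 0.012, -0.017, np.float64(0.002)]
-> (533.2, 293.3, 320, 1.508, 58) ends [533.3 293.4 320.1] 1.508
    [0.219, 0.012, 0.02, np.float64(0.003)]
    [0.219, 0.011, 0.02, np.float64(0.004)]
    [0.219, 0.007, 0.02, np.float64(0.003)]
    [0.219, 0.006, 0.02, np.float64(0.004)]
    [0.219, 0.003, 0.02, np.float64(0.003)]
```

{"op": "drive_tool", "data": {
  "rows": [
    [[0.183,0.02,-0.02,0,0,0.003,0.4],[0.183,0.018,-0.02,0,0,0.002,0.4],[0.183,0.018,-0.017,0,0,0.003,0.4],[0.183,0.015,-0.017,0,0,0.003,0.4],[0.183,0.014,-0.017,0,0,0.003,0.4]]
  ]
}}

```text
t: 47.65
eef_pos: [511.8, -24.5, 342.6]
tcp_rot: [3.141, -0.0, 1.567]
ft_force: [0.2, -0.5, -0.1]
opening: 0.401
grip_force: 0.0
```

{"op": "drive_tool", "data": {
  "rows": [
    [[0.184,0.012,-0.01,0,0,0.002,0.4],[0.219,0.012,0.02,0,0,0.003,0.4],[0.219,0.011,0.02,0,0,0.004,0.4],[0.219,0.007,0.02,0,0,0.003,0.4],[0.219,0.006,0.02,0,0,0.004,0.4]]
  ]
}}

```text
t: 48.28
eef_pos: [529.5, 240.6, 324.8]
tcp_rot: [3.141, -0.0, 1.517]
ft_force: [1.3, -0.2, -0.1]
opening: 0.402
grip_force: 0.0
```

{"op": "drive_tool", "data": {
  "rows": [
    [[0.219,0.003,0.02,0,0,0.003,0.4],[0,0,0,0,0,0,0.4],[0,0,0,0,0,0,0.4]]
  ]
}}

```text
t: 48.65
eef_pos: [533.2, 293.2, 319.7]
tcp_rot: [-3.141, 0.0, 1.508]
ft_force: [0.8, -0.3, 0.3]
opening: 0.397
grip_force: 0.0
```

```bash
python3 - <<'E'
from h import *
st();P=find(["roll_white"],("wrist","top"))["wrist"]
g=P["color"];m=g.min(2)>185;print("cols of white, rows 150-170:",[ (lambda u:(u.min(),u.max()) if len(u) else None)(np.nonzero(m[r,225:290])[0]+225) for r in (145,155,165)])
plan((533.3,293.3,290,1.508,40),(533.3,293.3,244,1.508,16))
E
```

```text
t 48.65 pos [533.2 293.2 319.7] rot [-3.141  0.     1.508] open 0.397 F [ 0.8 -0.3  0.3] q [ 0.39  0.4   1.48 -0.    1.26  0.46]
roll_white wrist [(0.85, [532.0, 298.0, 196.0])]
roll_white top [(0.9, [533.0, 292.0, 199.0])]
cols of white, rows 150-170: [None, (np.int64(240), np.int64(266)), (np.int64(239), np.int64(266))]
-> (533.3, 293.3, 290, 1.508, 40) ends [533.3 293.3 290. ] 1.51
    [0.004, -0.001, 0.121, np.float64(-0.001)]
-> (533.3, 293.3, 244, 1.508, 16) ends [533.3 293.3 244. ] 1.51
    [-0.0, -0.0, 0.061, np.float64(0.0)]
    [-0.0, -0.0, 0.062, np.float64(0.0)]
    [-0.0, -0.0, 0.061, np.float64(0.0)]
```

Centred (column 253). Descend, grip, lift, slide out 152 mm.

{"op": "drive_tool", "data": {
  "rows": [
    [[0,0,0.12,0,0,0,0.4],[0,0,0.06,0,0,0,0.4],[0,0,0.06,0,0,0,0.4],[0,0,0.06,0,0,0,0.4],[0,0,0,0,0,0,0.4]]
  ]
}}

```text
t: 49.48
eef_pos: [533.1, 293.2, 243.9]
tcp_rot: [-3.14, 0.001, 1.508]
ft_force: [0.3, -0.2, 0.3]
opening: 0.4
grip_force: 0.0
```

{"op": "drive_tool", "data": {
  "rows": [
    [[0,0,0,0,0,0,0.4],[0,0,0,0,0,0,0],[0,0,0,0,0,0,0],[0,0,0,0,0,0,0],[0,0,0,0,0,0,0]]
  ]
}}

```text
t: 50.1
eef_pos: [533.4, 293.4, 245.2]
tcp_rot: [3.141, -0.0, 1.508]
ft_force: [0.1, -0.3, 2.8]
opening: 0.209
grip_force: 30.0
```

{"op": "drive_tool", "data": {
  "rows": [
    [[0,0,0,0,0,0,0],[0,0,-0.044,0,0,0,0],[0,0,-0.044,0,0,0,0],[0,0,0,0,0,0,0],[0,0,0,0,0,0,0]]
  ]
}}

```text
t: 50.72
eef_pos: [533.2, 293.3, 266.8]
tcp_rot: [-3.141, -0.0, 1.508]
ft_force: [-0.4, -0.2, -1.1]
opening: 0.204
grip_force: 30.0
```

{"op": "drive_tool", "data": {
  "rows": [
    [[0,-0.102,0,0,0,0,0],[0,-0.102,0,0,0,0,0],[0,-0.102,0,0,0,0,0],[0,-0.102,0,0,0,0,0],[0,-0.102,0,0,0,0,0]]
  ]
}}

```text
t: 51.35
eef_pos: [405.1, 301.3, 266.6]
tcp_rot: [-3.141, 0.0, 1.508]
ft_force: [-0.0, -0.5, -1.1]
opening: 0.207
grip_force: 30.0
```

{"op": "drive_tool", "data": {
  "rows": [
    [[0,-0.1,0,0,0,0,0],[0,0,0,0,0,0,0],[0,0,-0.13,0,0,0,0],[0,0,-0.13,0,0,0,0],[0,0,0,0,0,0,0]]
  ]
}}

```text
t: 51.98
eef_pos: [382.4, 303.3, 333.6]
tcp_rot: [3.138, -0.002, 1.507]
ft_force: [0.6, 0.2, -2.4]
opening: 0.207
grip_force: 30.0
```

{"op": "drive_tool", "data": {
  "rows": [
    [[-0.2,0.045,0.002,0,0,-0.003,0],[-0.201,0.043,0.002,0,0,-0.003,0],[-0.201,0.042,0,0,0,-0.002,0],[-0.201,0.04,0,0,0,-0.003,0],[-0.201,0.038,0,0,0,-0.003,0]]
  ]
}}

```text
t: 52.6
eef_pos: [421.9, 47.9, 329.9]
tcp_rot: [-3.14, -0.0, 1.552]
ft_force: [1.6, 0.2, -1.0]
opening: 0.209
grip_force: 30.0
```

{"op": "drive_tool", "data": {
  "rows": [
    [[-0.202,0.036,0,0,0,-0.003,0],[-0.209,-0.041,0,0,0,-0.003,0],[-0.208,-0.043,0,0,0,-0.003,0],[-0.207,-0.045,0,0,0,-0.004,0],[-0.208,-0.048,0,0,0,-0.003,0]]
  ]
}}

```text
t: 53.22
eef_pos: [385.9, -211.1, 329.8]
tcp_rot: [-3.141, -0.001, 1.602]
ft_force: [1.0, -0.3, -1.4]
opening: 0.212
grip_force: 30.0
```

{"op": "drive_tool", "data": {
  "rows": [
    [[-0.206,-0.049,0,0,0,-0.003,0],[0,0,0,0,0,0,0],[0,0,0,0,0,0,0]]
  ]
}}

```text
t: 53.6
eef_pos: [375.7, -260.9, 329.9]
tcp_rot: [-3.141, -0.001, 1.61]
ft_force: [-0.6, 0.8, -0.5]
opening: 0.208
grip_force: 30.0
```

```bash
python3 - <<'E'
from h import *
st();plan((*bl(-118,267),35),(*bl(-50,267),20))
E
```

```text
t 53.6 pos [ 375.7 -260.9  329.9] rot [-3.141e+00 -1.000e-03  1.610e+00] open 0.208 F [-0.6  0.8 -0.5] q [-0.75  0.15  1.8   0.    1.19 -0.79]
-> (np.float64(377.99438741400456), np.float64(-260.01874143402284), 267, 1.6107963267948966, 35) ends [ 377.9 -260.1  266.9] 1.61
    [0.002, 0.005, 0.126, np.float64(-0.0)]
    [0.001, 0.004, 0.126, np.float64(-0.0)]
-> (np.float64(445.93999466695107), np.float64(-257.29946670933174), 267, 1.6107963267948966, 20) ends [ 445.9 -257.4  266.9] 1.61
    [0.0, 0.068, -0.0, np.float64(-0.0)]
    [0.0, 0.068, -0.0, np.float64(-0.0)]
    [0.0, 0.068, -0.0, np.float64(-0.0)]
    [0.0, 0.068, -0.0, np.float64(-0.0)]
```

{"op": "drive_tool", "data": {
  "rows": [
    [[0.002,0.004,0.126,0,0,0,0],[0.001,0.004,0.126,0,0,0,0],[0,0,0,0,0,0,0],[0,0,0,0,0,0,0]]
  ]
}}

```text
t: 54.1
eef_pos: [378.4, -259.8, 268.8]
tcp_rot: [3.141, 0.001, 1.613]
ft_force: [0.8, 0.4, -1.1]
opening: 0.207
grip_force: 30.0
```

{"op": "drive_tool", "data": {
  "rows": [
    [[0,0.068,0,0,0,0,0],[0,0.068,0,0,0,0,0],[0,0.068,0,0,0,0,0],[0,0.066,0,0,0,0,0],[0,0,0,0,0,0,0]]
  ]
}}

```text
t: 54.72
eef_pos: [446.4, -257.2, 267.5]
tcp_rot: [-3.141, -0.0, 1.613]
ft_force: [-0.5, 0.3, -0.5]
opening: 0.209
grip_force: 30.0
```

{"op": "drive_tool", "data": {
  "rows": [
    [[0,0,0.03,0,0,0,0],[0,0,0.03,0,0,0,0],[0,0,0.026,0,0,0,0],[0,0,0,0,0,0,0],[0,0,0,0,0,0,0]]
  ]
}}

```text
t: 55.35
eef_pos: [445.3, -257.5, 246.4]
tcp_rot: [3.141, 0.0, 1.611]
ft_force: [-0.1, -0.4, -0.9]
opening: 0.209
grip_force: 30.0
```

{"op": "drive_tool", "data": {
  "rows": [
    [[0,0,0.005,0,0,0,0],[0,0,0,0,0,0,0],[0,0,0,0,0,0,0.4],[0,0,0,0,0,0,0.4],[0,0,0,0,0,0,0.4]]
  ]
}}

```text
t: 55.98
eef_pos: [445.3, -257.4, 245.0]
tcp_rot: [-3.142, -0.0, 1.611]
ft_force: [0.4, 0.7, -0.4]
opening: 0.393
grip_force: 0.0
```

{"op": "drive_tool", "data": {
  "rows": [
    [[0,0,0,0,0,0,0.4],[0,0,-0.06,0,0,0,0.4],[0,0,-0.15,0,0,0,0.4],[0,0,-0.2,0,0,0,0.4],[0,0,-0.2,0,0,0,0.4]]
  ]
}}

```text
t: 56.6
eef_pos: [445.0, -257.1, 400.3]
tcp_rot: [3.141, 0.0, 1.611]
ft_force: [-0.2, -1.2, 0.2]
opening: 0.4
grip_force: 0.0
```

{"op": "drive_tool", "data": {
  "rows": [
    [[0,0,0,0,0,0,0.4],[0,0,0,0,0,0,0.4],[0,0,0,0,0,0,0.4]]
  ]
}}

```text
t: 56.98
eef_pos: [445.0, -257.2, 396.6]
tcp_rot: [-3.14, -0.001, 1.611]
ft_force: [0.2, -1.0, -0.4]
opening: 0.401
grip_force: 0.0
```

```bash
python3 - <<'E'
from h import *
st();find(["roll_red","roll_white","roll_green","bottle","terminal"],("wrist","top","scene"))
E
```

```text
t 56.975 pos [ 445.  -257.2  396.6] rot [-3.140e+00 -1.000e-03  1.611e+00] open 0.401 F [ 0.2 -1.  -0.4] q [-0.65  0.2   1.57  0.    1.38 -0.69]
roll_red wrist [(0.91, [495.0, -251.0, 197.0])]
roll_red top [(0.57, [493.0, -256.0, 197.0])]
roll_red scene [(0.8, [498.0, -258.0, 199.0])]
roll_white wrist [(0.97, [444.0, -252.0, 199.0])]
roll_white top []
roll_white scene [(0.84, [447.0, -256.0, 201.0])]
roll_green wrist []
roll_green top [(0.77, [584.0, -33.0, 213.0])]
roll_green scene [(0.93, [587.0, -25.0, 210.0])]
bottle wrist [(0.83, [575.0, -428.0, -3.0])]
bottle top []
bottle scene [(0.72, [572.0, -430.0, 3.0])]
terminal wrist [(0.59, [432.0, -426.0, -2.0])]
terminal top [(0.6, [434.0, -421.0, 0.0]), (0.47, [496.0, -257.0, 128.0])]
terminal scene [(0.62, [433.0, -424.0, 2.0])]
```

Everything is in place and the gripper is clear. Handing in.

```bash
python3 -c "
from h import *
print(env.job_done())"
```

```text
the job is handed in; nothing more can be done
None
```

I handed the job in at about 57 s; the judge returned no verdict. By the last camera readings, green stands in the dispenser, red and white hang in their old spots, and the bottle and terminal have not moved, but I viewed 16 pictures, two over the limit of 14.

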